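# Set a hammer-head T-bolt in a T-slot against the stop

### The arm

A 6-joint arm with a two-finger parallel gripper is mounted at the origin on the work surface. World frame = base frame: x ahead of the robot, y to its left, z up, the work surface at z = 0. Lengths are in mm, angles in rad, forces in N, time in s.
With the tool pointing down it reaches from about 350 to 775 mm from the base axis. Payload 7.3 kg.
Tool frame: the origin (TCP) lies on the centre line of the jaws, within the pads' length; the fingertips stand 22 mm ahead of it and the grasp point (between the pads) lies 3 mm ahead of it; x points along the fingers, z is the direction in which the jaws open and shut, and the axes are right-handed (so a half turn about x gives the same grasp; the last joint's range is limited). The gripper opens to 92 mm and grips with 3 to 60 N. Pads are 19 mm wide; open, the fingers measure 130 mm over their backs; the gripper's body (75 mm by 190 mm) begins 47 mm behind the grasp point.
Start: joints at [-1.449, 0.342, 1.524, -0, 1.275, -0.146], TCP at [138.942, -506.298, 248.741] pointing down, gripper open.
Joint ranges: [-2.53, 2.53], [-0.77, 2.02], [0.04, 2.7], [-1, 4.14], [0.28, 2.66], [-3.11, 3.11]. Speed limits (rad/s): [2.57, 2.57, 3.14, 3.14, 3.14, 3.14].

### API

Orientations are given as [roll, pitch, yaw] about the fixed x, y, z axes, in that order (R = Rz(yaw) Ry(pitch) Rx(roll)).
In Python, from plant import readout, imaging, bot gives the robot as it stands.
- The arm moves only by the tool arm_command, never from a script. Its argument "plan" is a list of rows, each an object of numbers: "tx", "ty", "tz": the shift along the tool's x, y, z in cm; "wx", "wy", "wz": the turn, a rotation vector about the tool's x, y, z in rad; "jaw": the opening, from -1 (shut) to 1 (fully open). In form: [{"tx": .., "ty": .., "tz": .., "wx": .., "wy": .., "wz": .., "jaw": ..}, ...]. A call has 1 to 20 rows; each row shifts and turns the commanded pose from where the row before left it, along the tool's axes as they then stand; what a row does not reach is not made up. A row lasts 1/10 s, in which the tool goes at most 50 mm and 8.59 degrees, less where a joint would pass 70% of its speed; a pose out of reach is approached as far as the arm can. A call with a gripper value outside its range is refused whole. The fingers move at their own pace and stop on an object; the grip force is fixed at half the most. Time passes only in rows, so rows that do not move let the fingers close. It gives the time, the measured TCP pose, the force and the opening at its end, in the units of the state.
- readout.get_obs(): the state, without advancing time (a new reading comes with each control period).
- imaging.capture(name): name is "scene" or "side" or "wrist"; returns the picture (420x560x3 uint8, blue, green, red); there is no depth.
- imaging.get_calibration(name): a dict with "fx", "fy", "cx", "cy" (pixels), "position" and "rotation" of the camera in the world; the wrist camera has in their place "mount" (4x4, takes a point from camera to tool coordinates, whose origin is the TCP and whose axes are the tool frame's). Camera axes: x right, y up, looking along -z (the intrinsics and any distortion apply to the point x, -y, -z); pixel columns grow to the right and rows downward; lengths in mm; the calibration is good to about 2 mm. The wrist camera is an equidistant fisheye: a pixel r from the principal point sees the ray r / f radians off the axis. A picture is of the moment at which its call begins: read the wrist's pose just before it. get_calibration takes no time and is no camera call.
- bot.close_job(): hands the job in, once; it reports no verdict.
The state is a dict: "time": time; "joint_positions": joint angles; "dq": joint speeds; "tau": joint torques, N m; "tool_pos": TCP position; "tcp_rot": TCP orientation; "contact_force": force on the tool from outside, world axes, zero at the start; "moment": the same for the moment, N m; "grip_width": finger opening in mm.
Only numpy, scipy, OpenCV 4.12 (cv2) and the standard library are available. Lean on these libraries where they do the work, as an engineer would, in place of code of your own. Each camera call takes 0.05 s, during which the arm holds its last target.

### The job

Take the T-bolt with the blue grip from the wooden rack and lower it gently, head in line with the slot, into the steel T-slot rail near the end away from the yellow stop, feeling for the slot, until its collar sits on the rail. There turn it a quarter turn so that the head catches under the lips, then slide it along the slot until its collar rests against the yellow stop, and let go, leaving it standing upright. Never force the bolt against the rail or the stop, and leave the other things where they are.

Things in the scene. Friction and masses are not known exactly. Their poses are not given: they have to be found in the camera images.
- tbolt: the T-bolt, about 0.2 kg. Origin: centre of its collar's underside, z up along the bolt. Collar 44 dia, z 0 to 6. Above it a flat blue grip, 30 along x, 12 along y, z 6 to 46. Below it a shank 10 dia and the hammer head. At the start it hangs upright by its collar in one of the rack's three round holes, at any yaw.
- tbolt_head (a point): centre of the underside of the T-bolt's hammer head, 20 below the collar's underside. The head is 28 along the bolt's x, 12 along y, 10 thick (z -20 to -10 of the bolt). Axes as the bolt's.
- rack: fixed wooden rack, 240 along x, 76 along y, 34 high, origin at the centre of its underside; three holes 35 dia, 30 deep, 75 apart along x; which of them holds the T-bolt varies. The collars rest on its top.
- fixture: green tray, fixed, 310 along its x, 116 along y; origin at the centre of its underside on the table. Its side walls (8 thick) reach 40 high. In it lies the steel T-slot rail, 290 long, 64 wide, top 49 above the table, slot along the tray's x, open at the top. The slot is 13.5 wide between lips 8 thick; the channel under the lips is 38 wide, 18 high.
- tray_mid (a point): middle of the tray at the height of the rail's top, NOT of the slot: the slot's centre line lies 3 to 14 mm off it towards the tray's +y; no pose tells how much (the gaps beside the rail show it), so feel for the slot. The rail rests on springy pads: it sinks 1 mm per 2.5 N pressed on it (7 mm at most), and shifts sideways only under more than about 14 N.
- stop_face (a point): the yellow stop: a low bar, 30 along x, 116 along y, bridging the tray from wall to wall just above the rail (its top 59 above the table), clamped near the tray's +x end; its place along x varies. This point is the middle of its face towards the tray's -x (the face the collar must meet), 49 above the table; axes as the tray's.
- stud_red: stud with a round red knob (26 dia, 34 tall) on the same 44 mm collar, standing in the rack; origin at the centre of the collar's underside; leave alone
- stud_black: the same with a black knob; leave alone
- caliper: steel caliper, 220 long, lying at the far side; leave alone
- wrench: open wrench, 190 long, lying near the robot; leave alone
- chuck_key: T-handled chuck key, 105 long, lying far left; leave alone
- oiler: copper oil can, 64 dia, 140 tall, on the right; leave alone
- turned_part: stepped brass turning, 52 dia, 50 tall, on the near side between rack and tray; leave alone
Things that resemble listed ones, but are neither listed nor needed, are in the scene too. What is shaped like the tbolt but orange or purple is not meant.

How it is judged (in metres and radians):
On the way, in this order (a step that is already met when the one before it is completed fails the run):
1. the T-bolt's head is in the channel under the lips, in line with the slot, its collar down on the rail, well clear of the stop (collar edge more than 33 mm away) (angle between the x axis of tbolt and the x axis of fixture, either way round below 0.15 rad and z of tbolt in the frame of fixture below 0.0525 m and y of tbolt in the frame of fixture between -0.005 and 0.022 m and x of tbolt in the frame of stop_face below -0.055 m), for 0.1 s.
2. still clear of the stop (collar edge more than 13 mm away), the head is turned across the slot (angle between the x axis of tbolt and the y axis of fixture, either way round below 0.2 rad and z of tbolt in the frame of fixture below 0.0525 m and y of tbolt in the frame of fixture between -0.005 and 0.022 m and x of tbolt in the frame of stop_face below -0.035 m), for 0.1 s.
At the end, for the whole second after the job is handed in: The T-bolt stands upright (within 0.1 rad) and still in the slot, collar down on the rail (within 3.5 mm), head across the slot within 0.2 rad, its collar within 3.5 mm of the yellow stop's face (angle between the x axis of tbolt and the y axis of fixture, either way round below 0.2 rad and z of tbolt in the frame of fixture below 0.0525 m and y of tbolt in the frame of fixture between -0.005 and 0.022 m and x of tbolt in the frame of stop_face between -0.0255 and -0.019 m and angle between tbolt's own z axis and vertical below 0.1 rad and linear speed of tbolt below 0.02 m/s); the robot touches nothing.
It fails at once if the T-bolt is forced against the rail, stop or tray with more than 30 N (contact force between tbolt and fixture above 30 N).
It fails at once if the fixture is struck or pressed by the arm or gripper with more than 20 N (contact force between the arm and fixture above 20 N).
It fails at once if another thing is moved by more than 25 mm (distance of any of stud_red, stud_black, caliper, wrench, chuck_key, oiler, turned_part from where it was at the start of the episode above 0.025 m).
It also fails if it takes over 61 s, if anything falls off the work surface, if the arm or the gripper's body presses on something with over 40 N, if the wrist force passes 120 N, or if a joint passes its speed limit or range.

## Working session

There is one attempt and no reset: what is moved stays moved. The work goes in short steps, Python scripts to look and compute and a tool call to move; the robot and the scene stay as the last step left them, time stands still between calls to the robot, and variables do not carry over. Pictures are saved under pics/ and viewed, and the job is handed in when it is done.

Besides the shell and the picture viewer there is one more tool, called as name([rows], argument=value, ...), one row to a line, values as JSON. arm_command: Moves the arm, as the interface text tells. Its arguments: {"type":"object","properties":{"plan":{"type":"array"}},"required":["plan"]}

```bash
ls; mkdir -p pics
python3 - <<'E'
from plant import readout, imaging, bot
import cv2
print(readout.get_obs())
for n in ["scene","side","wrist"]:
    im=imaging.capture(n); cv2.imwrite(f"pics/{n}0.png",im); print(n,imaging.get_calibration(n))
E
```

```text
pics
{'time': 0.0, 'joint_positions': array([-1.44899060e+00,  3.42722437e-01,  1.52502632e+00,  1.57963510e-07,
        1.27536158e+00, -1.46014136e-01]), 'dq': array([-2.26136926e-03,  1.37806368e-03, -3.34711602e-05,  1.67120733e-03,
        3.92798259e-04, -7.04584667e-04]), 'tau': array([-6.70046338e-04, -4.31246102e+01, -2.44220209e+01,  7.17329420e-02,
        5.60350728e-02, -1.11402130e-04]), 'tool_pos': array([ 138.89982104, -505.9114563 ,  248.04182614]), 'tcp_rot': array([2.99547899, 1.56927865, 1.69250248]), 'contact_force': array([-0.46679903, -0.35481761,  0.72749286]), 'moment': array([-0.06126753, -0.05139285, -0.01858354]), 'grip_width': 92.14102658807931}
scene {'fx': 495.9750929126799, 'fy': 495.9750929126799, 'cx': 274.7365689156611, 'cy': 212.89868231520424, 'position': array([1464.58030141, -354.01300702,  792.81887626]), 'rotation': array([ 0.90977694, -0.00791845,  1.2774211 ])}
side {'fx': 464.266340850419, 'fy': 464.266340850419, 'cx': 271.80269619653035, 'cy': 205.6516879454486, 'position': array([-247.60636614,  658.88628642,  906.41670058]), 'rotation': array([ 0.92461882,  0.00495676, -2.30530969])}
wrist {'fx': 325.19226210127806, 'fy': 325.19226210127806, 'cx': 275.3819930571483, 'cy': 206.87261818184862, 'mount': array([[ 4.70026723e-04,  2.56963915e-01, -9.66420884e-01,
        -1.34858380e+02],
       [ 4.16404585e-04,  9.66420857e-01,  2.56964111e-01,
         6.88028505e+01],
       [ 9.99999803e-01, -5.23202086e-04,  3.47242676e-04,
         1.59360054e-01],
       [ 0.00000000e+00,  0.00000000e+00,  0.00000000e+00,
         1.00000000e+00]])}
```

View pics/scene0.png

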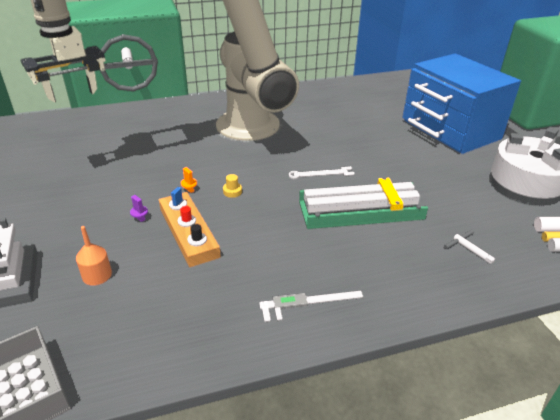

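View pics/side0.png

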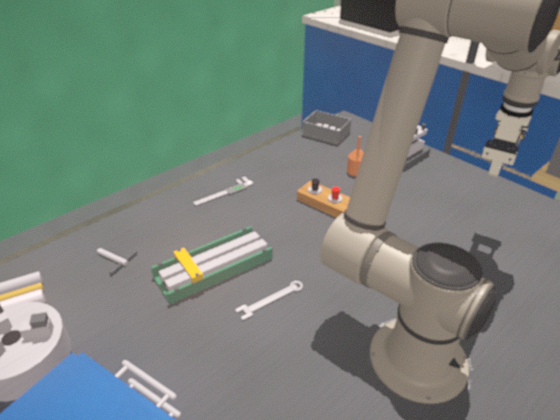

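View pics/wrist0.png

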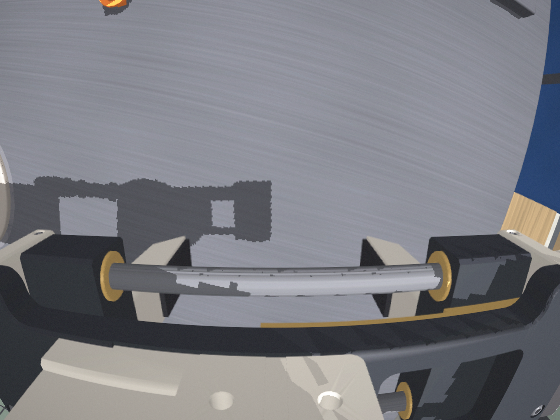

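The blue-gripped T-bolt is at about (177,197) in the scene picture, in the rack. Lookalikes are the orange one (189,181) and the purple one (138,208), both standing on the table. The red (186,214) and black (197,232) studs share the rack. I choose the blue one and check it in a close crop.

```bash
cat > h.py <<'E'
import numpy as np, cv2
from scipy.spatial.transform import Rotation as R
from plant import readout, imaging, bot
def cal(n,obs=None):
    c=imaging.get_calibration(n)
    if n=="wrist":
        o=obs; Rt=R.from_euler('xyz',o['tcp_rot']).as_matrix(); M=c['mount']
        return c, Rt@M[:3,:3], Rt@M[:3,3]+o['tool_pos']
    return c, R.from_euler('xyz',c['rotation']).as_matrix(), np.array(c['position'])
def ray(C,n,uv):
    c,Rm,p=C; u,v=uv; a=(u-c['cx'])/c['fx']; b=(v-c['cy'])/c['fy']
    if n=="wrist":
        r=np.hypot(a,b); s=np.sin(r)/max(r,1e-9); d=np.array([a*s,-b*s,-np.cos(r)])
    else: d=np.array([a,-b,-1])
    return p, Rm@d
def onz(C,n,uv,z):
    p,d=ray(C,n,uv); return p+d*(z-p[2])/d[2]
def proj(C,n,P):
    c,Rm,p=C; q=Rm.T@(np.asarray(P)-p); x,y,z=q[0],-q[1],-q[2]
    if n=="wrist":
        r=np.hypot(x,y); t=np.arctan2(r,z); return c['cx']+c['fx']*t*x/r, c['cy']+c['fy']*t*y/r
    return c['cx']+c['fx']*x/z, c['cy']+c['fy']*y/z
E
python3 - <<'E'
from h import *
im=cv2.imread('pics/scene0.png')
a=cv2.resize(im[160:280,120:260],None,fx=5,fy=5,interpolation=cv2.INTER_CUBIC); cv2.imwrite('pics/c1.png',a)
b=cv2.resize(im[170:235,290:435],None,fx=5.5,fy=5.5,interpolation=cv2.INTER_CUBIC); cv2.imwrite('pics/c2.png',b)
s=cv2.imread('pics/side0.png')
b=cv2.resize(s[220:305,140:285],None,fx=5.5,fy=5.5,interpolation=cv2.INTER_CUBIC); cv2.imwrite('pics/c3.png',b)
E
```

```text
(no output)
```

View pics/c1.png

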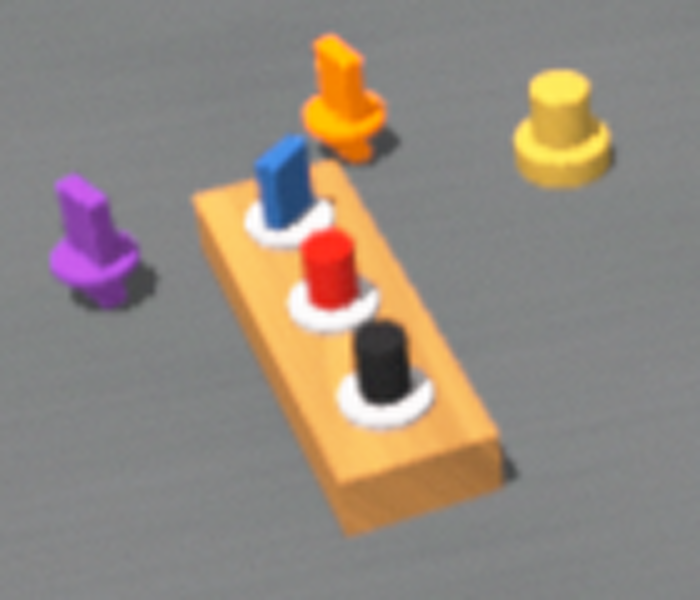

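View pics/c2.png

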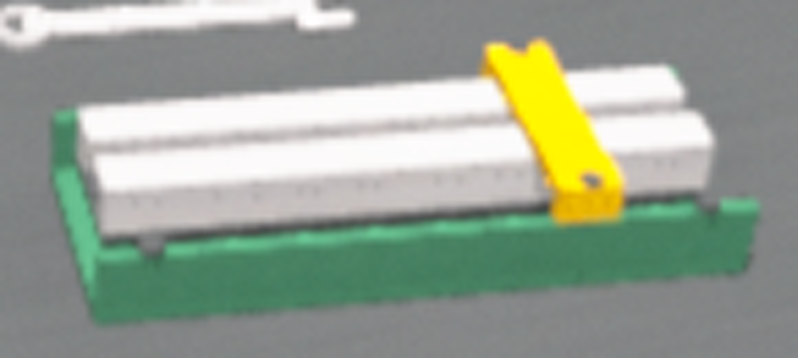

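View pics/c3.png

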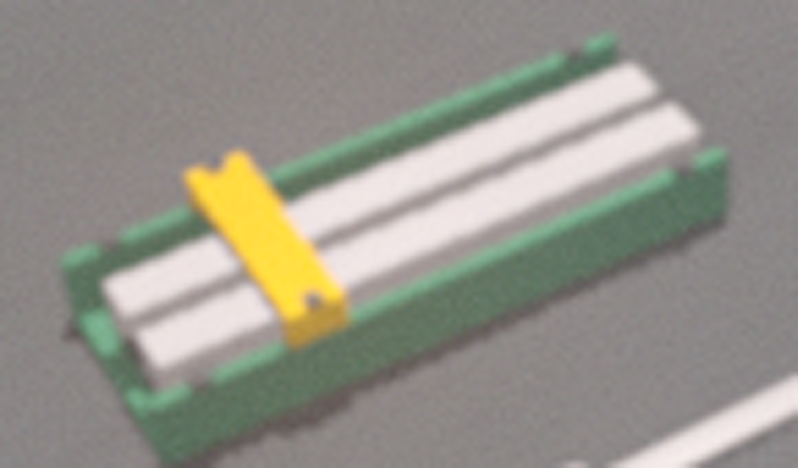

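Crop c1 confirms the blue flat grip on a white collar, in the rack's end hole. The red and black knobs are beside it, and the orange and purple lookalikes stand on the table. Next, rough positions.

Run:
```python
from h import *
S=cal('scene');D=cal('side')
f=lambda u,v,k,ou,ov:(ou+(u+.5)/k-.5,ov+(v+.5)/k-.5)
c1=lambda u,v:f(u,v,5,120,160); c2=lambda u,v:f(u,v,5.5,290,170); c3=lambda u,v:f(u,v,5.5,140,220)
p=lambda t,q:print(t,q.round(1))
p('blue collar',onz(S,'scene',c1(289,215),37)); p('red',onz(S,'scene',c1(333,298),37)); p('black',onz(S,'scene',c1(386,389),37))
p('grip top L',onz(S,'scene',c1(258,168),80));p('grip top R',onz(S,'scene',c1(300,138),80))
p('grip top front R',onz(S,'scene',c1(308,148),80));
p('slot L sc',onz(S,'scene',c2(93,151),49)); p('slot R',onz(S,'scene',c2(690,108),49))
p('stop face sc far/near end',onz(S,'scene',c2(488,55),59)); p('near',onz(S,'scene',c2(555,195),59))
p('side slot R',onz(D,'side',c3(670,98),49)); p('side slot L',onz(D,'side',c3(130,328),49))
p('side stop',onz(D,'side',c3(240,152),59)); p('',onz(D,'side',c3(348,298),59))
for t,q in dict(scTL=(80,105),scBL=(100,192),scBR=(712,145),scTR=(665,66)).items(): p(t,onz(S,'scene',c2(*q),49))
for t,q in dict(sdTR=(630,62),sdBR=(700,130),sdBL=(150,372),sdTL=(103,283)).items(): p(t,onz(D,'side',c3(*q),49))
p('wall near L',onz(S,'scene',c2(97,250),40)); p('wall near R',onz(S,'scene',c2(757,203),40));p('wall far L',onz(S,'scene',c2(65,112),40))
p('sd wall far R',onz(D,'side',c3(615,36),40));p('sd wall far L',onz(D,'side',c3(65,263),40))
p('sd wall near R',onz(D,'side',c3(727,152),40));p('sd wall near L',onz(D,'side',c3(140,400),40))
```

```text
blue collar [ 425.9 -292.7   37. ]
red [ 499.6 -281.7   37. ]
black [ 574.3 -268.5   37. ]
grip top L [ 442.1 -305.3   80. ]
grip top R [ 422.1 -281.8   80. ]
grip top front R [ 431.9 -279.2   80. ]
slot L sc [510.3  25.   49. ]
slot R [556.7 309.4  49. ]
stop face sc far/near end [502.2 229.1  59. ]
near [612.6 207.9  59. ]
side slot R [508.6  21.1  49. ]
side slot L [554.9 311.3  49. ]
side stop [612.3 211.8  59. ]
 [494.1 230.7  59. ]
scTL [473.7  31.6  49. ]
scBL [541.1  17.4  49. ]
scBR [586.4 304.1  49. ]
scTR [521.7 315.5  49. ]
sdTR [544.2  17.7  49. ]
sdBR [479.9  26.   49. ]
sdBL [525.  319.2  49. ]
sdTL [588.7 305.3  49. ]
wall near L [570.3   5.9  40. ]
wall near R [622.1 308.9  40. ]
wall far L [465.2  27.4  40. ]
sd wall far R [574.2   3.   40. ]
sd wall far L [621.5 308.   40. ]
sd wall near R [466.   20.4  40. ]
sd wall near L [521.4 328.1  40. ]
```

```bash
cat >> h.py <<'E'
def toolinfo(target=None,o=None):
    o=o or readout.get_obs(); Rt=R.from_euler('xyz',o['tcp_rot']).as_matrix()
    print('pos',o['tool_pos'].round(1),'x',Rt[:,0].round(3),'y',Rt[:,1].round(3),'z',Rt[:,2].round(3),'zang',np.arctan2(Rt[1,2],Rt[0,2]).round(3),'F',o['contact_force'].round(1),'M',o['moment'].round(2),'w',round(o['grip_width'],1),'t',round(o['time'],2),'q1,q6',o['joint_positions'][[0,5]].round(3))
    if target is not None: print('tool-cm',(Rt.T@(np.array(target)-o['tool_pos'])/10).round(2))
    return o,Rt
E
python3 - <<'E'
from h import *
toolinfo([426,-293,230])
E
```

```text
pos [ 138.9 -506.   248.2] x [-0.     0.001 -1.   ] y [0.964 0.265 0.   ] z [ 0.265 -0.964 -0.001] zang -1.303 F [0.2 0.4 0.3] M [ 0.03 -0.02 -0.01] w 91.6 t 0.15 q1,q6 [-1.449 -0.146]
tool-cm [  1.84  33.32 -12.94]
```

arm_command([
  {"tx": 0.2, "ty": 3.3, "tz": -1.3, "jaw": 0},
  {"tx": 0.2, "ty": 3.3, "tz": -1.3, "jaw": 0},
  {"tx": 0.2, "ty": 3.3, "tz": -1.3, "jaw": 0},
  {"tx": 0.2, "ty": 3.3, "tz": -1.3, "jaw": 0},
  {"tx": 0.2, "ty": 3.3, "tz": -1.3, "jaw": 0},
  {"tx": 0.2, "ty": 3.3, "tz": -1.3, "jaw": 0},
  {"tx": 0.2, "ty": 3.3, "tz": -1.3, "jaw": 0},
  {"tx": 0.2, "ty": 3.3, "tz": -1.3, "jaw": 0},
  {"tx": 0.2, "ty": 3.3, "tz": -1.3, "jaw": 0},
  {"ty": 3.6, "tz": -1.2, "jaw": 0},
])

```text
invalid input at $.plan[0]: expected keys tx, ty, tz, wx, wy, wz, jaw
```

arm_command([
  {"wx": -0.14, "jaw": 0},
  {"wx": -0.14, "jaw": 0},
  {"wx": -0.14, "jaw": 0},
  {"wx": -0.14, "jaw": 0},
  {"wx": -0.14, "jaw": 0},
  {"wx": -0.14, "jaw": 0},
  {"wx": -0.14, "jaw": 0},
  {"wx": -0.14, "jaw": 0},
  {"wx": -0.14, "jaw": 0},
  {"wx": -0.14, "jaw": 0},
  {"wx": -0.14, "jaw": 0},
  {"wx": -0.14, "jaw": 0},
  {"wx": -0.14, "jaw": 0},
  {"wx": -0.14, "jaw": 0},
  {"jaw": 0},
  {"jaw": 0},
])

```text
invalid input at $.plan[0]: expected keys tx, ty, tz, wx, wy, wz, jaw
```

Run:
```python
from h import *
o,_=toolinfo(); np.save('o1.npy',np.r_[o['tool_pos'],o['tcp_rot']])
cv2.imwrite('pics/w1.png',imaging.capture('wrist'))
```

```text
pos [ 138.9 -506.   248.2] x [-0.     0.001 -1.   ] y [0.964 0.265 0.   ] z [ 0.265 -0.964 -0.001] zang -1.303 F [0.2 0.4 0.3] M [ 0.03 -0.02 -0.01] w 91.6 t 0.15 q1,q6 [-1.449 -0.146]
```

View pics/w1.png

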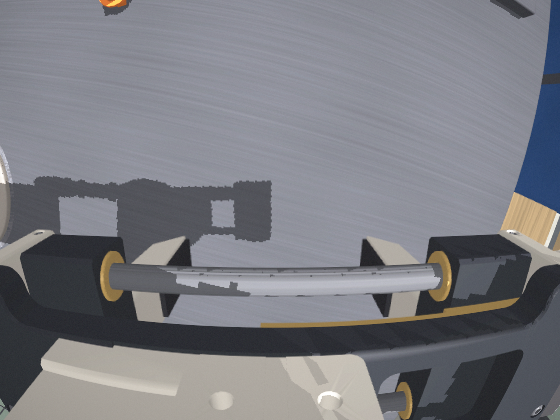

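The calls were refused because every key must be present, so the arm has not moved. I'll resend with all keys.

arm_command([
  {"tx": 0.2, "ty": 3.3, "tz": -1.3, "wx": 0, "wy": 0, "wz": 0, "jaw": 0},
  {"tx": 0.2, "ty": 3.3, "tz": -1.3, "wx": 0, "wy": 0, "wz": 0, "jaw": 0},
  {"tx": 0.2, "ty": 3.3, "tz": -1.3, "wx": 0, "wy": 0, "wz": 0, "jaw": 0},
  {"tx": 0.2, "ty": 3.3, "tz": -1.3, "wx": 0, "wy": 0, "wz": 0, "jaw": 0},
  {"tx": 0.2, "ty": 3.3, "tz": -1.3, "wx": 0, "wy": 0, "wz": 0, "jaw": 0},
  {"tx": 0.2, "ty": 3.3, "tz": -1.3, "wx": 0, "wy": 0, "wz": 0, "jaw": 0},
  {"tx": 0.2, "ty": 3.3, "tz": -1.3, "wx": 0, "wy": 0, "wz": 0, "jaw": 0},
  {"tx": 0.2, "ty": 3.3, "tz": -1.3, "wx": 0, "wy": 0, "wz": 0, "jaw": 0},
  {"tx": 0.2, "ty": 3.3, "tz": -1.3, "wx": 0, "wy": 0, "wz": 0, "jaw": 0},
  {"tx": 0, "ty": 3.6, "tz": -1.2, "wx": 0, "wy": 0, "wz": 0, "jaw": 0},
])

```text
time: 1.2
tool_pos: [426.6, -292.6, 230.4]
tcp_rot: [-2.353, 1.57, 2.627]
contact_force: [-0.2, 0.0, -0.1]
grip_width: 45.8
```

arm_command([
  {"tx": 0, "ty": 0, "tz": 0, "wx": -0.14, "wy": 0, "wz": 0, "jaw": 0},
  {"tx": 0, "ty": 0, "tz": 0, "wx": -0.14, "wy": 0, "wz": 0, "jaw": 0},
  {"tx": 0, "ty": 0, "tz": 0, "wx": -0.14, "wy": 0, "wz": 0, "jaw": 0},
  {"tx": 0, "ty": 0, "tz": 0, "wx": -0.14, "wy": 0, "wz": 0, "jaw": 0},
  {"tx": 0, "ty": 0, "tz": 0, "wx": -0.14, "wy": 0, "wz": 0, "jaw": 0},
  {"tx": 0, "ty": 0, "tz": 0, "wx": -0.14, "wy": 0, "wz": 0, "jaw": 0},
  {"tx": 0, "ty": 0, "tz": 0, "wx": -0.14, "wy": 0, "wz": 0, "jaw": 0},
  {"tx": 0, "ty": 0, "tz": 0, "wx": -0.14, "wy": 0, "wz": 0, "jaw": 0},
  {"tx": 0, "ty": 0, "tz": 0, "wx": -0.14, "wy": 0, "wz": 0, "jaw": 0},
  {"tx": 0, "ty": 0, "tz": 0, "wx": -0.14, "wy": 0, "wz": 0, "jaw": 0},
  {"tx": 0, "ty": 0, "tz": 0, "wx": -0.14, "wy": 0, "wz": 0, "jaw": 0},
  {"tx": 0, "ty": 0, "tz": 0, "wx": -0.14, "wy": 0, "wz": 0, "jaw": 0},
  {"tx": 0, "ty": 0, "tz": 0, "wx": -0.14, "wy": 0, "wz": 0, "jaw": 0},
  {"tx": 0, "ty": 0, "tz": 0, "wx": -0.14, "wy": 0, "wz": 0, "jaw": 0},
  {"tx": 0, "ty": 0, "tz": 0, "wx": 0, "wy": 0, "wz": 0, "jaw": 0},
  {"tx": 0, "ty": 0, "tz": 0, "wx": 0, "wy": 0, "wz": 0, "jaw": 0},
])

```text
time: 2.8
tool_pos: [425.9, -293.7, 230.6]
tcp_rot: [1.921, 1.571, 2.574]
contact_force: [0.3, -0.5, -0.5]
grip_width: 46.4
```

Run:
```python
from h import *
o,_=toolinfo([426,-293,230]); np.save('o1.npy',np.r_[o['tool_pos'],o['tcp_rot']])
cv2.imwrite('pics/w2.png',imaging.capture('wrist'))
```

```text
pos [ 425.9 -293.7  230.6] x [-0.  0. -1.] y [-0.608  0.794  0.   ] z [ 0.794  0.608 -0.   ] zang 0.653 F [ 0.3 -0.5 -0.5] M [ 0.04 -0.17 -0.02] w 46.4 t 2.8 q1,q6 [-0.752 -1.405]
tool-cm [0.06 0.05 0.05]
```

View pics/w2.png

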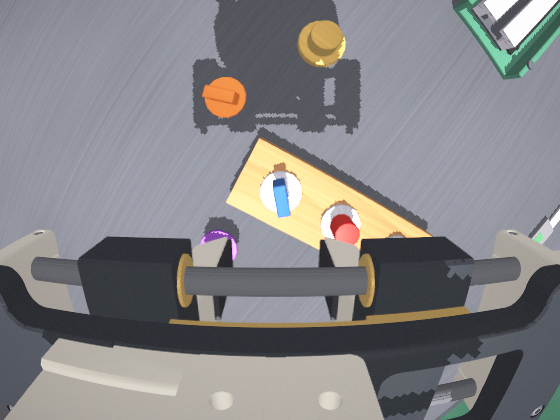

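Run:
```python
from h import *
a=np.load('o1.npy'); o=dict(tool_pos=a[:3],tcp_rot=a[3:]); W=cal('wrist',o)
im=cv2.imread('pics/w2.png'); hsv=cv2.cvtColor(im,cv2.COLOR_BGR2HSV)
h=cv2.resize(im[150:235,230:330],None,fx=7,fy=7,interpolation=cv2.INTER_CUBIC)
m=((hsv[...,0]>95)&(hsv[...,0]<125)&(hsv[...,1]>120)).astype(np.uint8); m[:150]=0;m[235:]=0
n,l,s,c=cv2.connectedComponentsWithStats(m); i=1+np.argmax(s[1:,4]); print(s[i],c[i])
# split shades
v=hsv[...,2][l==i]; print(np.percentile(v,[5,25,50,75,95]))
mt=((l==i)&(hsv[...,2]>(np.percentile(v,10)+np.percentile(v,95))/2)).astype(np.uint8)
cs=max(cv2.findContours(mt,0,1)[0],key=cv2.contourArea)
def rep(t,cs,z):
    P=np.array([onz(W,'wrist',p,z)[:2] for p in cs.reshape(-1,2)],np.float32)
    r=cv2.minAreaRect(P); b=cv2.boxPoints(r); e=b[1]-b[0];e2=b[2]-b[1]
    L=e if np.linalg.norm(e)>np.linalg.norm(e2) else e2
    print(t,np.round(r[0],1),np.round(r[1],1),'ang',np.arctan2(L[1],L[0]).round(3))
rep('top',cs,80)
cv2.drawContours(h,[((cs-[230,150])*7+3).astype(int)],-1,(0,255,255),1); cv2.imwrite('pics/c4.png',h)
w=((hsv[...,1]<40)&(hsv[...,2]>180)).astype(np.uint8)
n,l,s,c=cv2.connectedComponentsWithStats(w[150:235,230:310])
i=1+np.argmax(s[1:,4]); cw=max(cv2.findContours(np.uint8(l==i),0,1)[0],key=cv2.contourArea).reshape(-1,2)+[230,150]
P=np.array([onz(W,'wrist',p,40)[:2] for p in cw],np.float32); print('collar',cv2.minEnclosingCircle(P))
```

```text
[273 179  17  38 451] [280.72062084 197.46563193]
[132.  249.5 254.  255.  255. ]
top [ 430.8 -291.6] [11.1 28.6] ang -0.749
collar ((431.2298889160156, -292.2288818359375), 22.329984664916992)
```

View pics/c4.png

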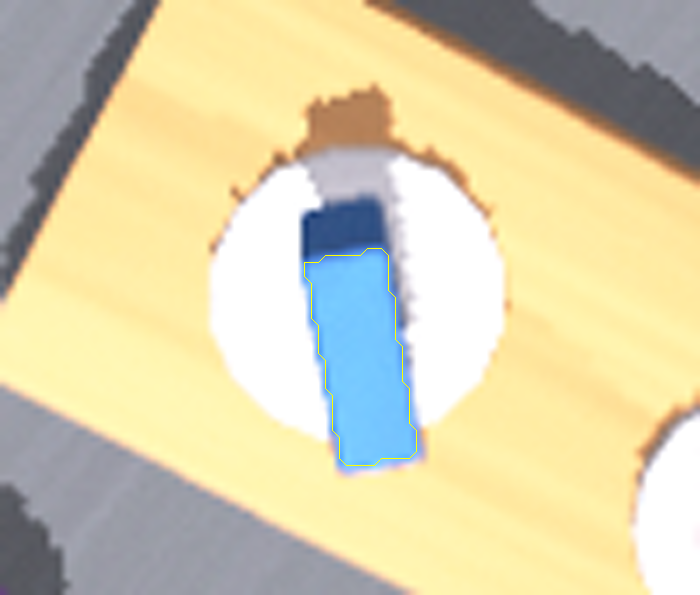

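Run:
```python
from h import *
toolinfo([431,-292,73])
```

```text
pos [ 425.9 -293.7  230.6] x [-0.  0. -1.] y [-0.608  0.794  0.   ] z [ 0.794  0.608 -0.   ] zang 0.654 F [-0.2 -0.3 -0.1] M [-0.03 -0.18  0.07] w 45.6 t 2.85 q1,q6 [-0.752 -1.406]
tool-cm [15.76 -0.17  0.51]
```

arm_command([
  {"tx": 1, "ty": -0.17, "tz": 0.51, "wx": 0, "wy": 0, "wz": 0, "jaw": 0},
  {"tx": 2, "ty": 0, "tz": 0, "wx": -0.085, "wy": 0, "wz": 0, "jaw": 0},
  {"tx": 2, "ty": 0, "tz": 0, "wx": -0.084, "wy": 0, "wz": 0, "jaw": 0},
  {"tx": 2, "ty": 0, "tz": 0, "wx": 0, "wy": 0, "wz": 0, "jaw": 0},
  {"tx": 2, "ty": 0, "tz": 0, "wx": 0, "wy": 0, "wz": 0, "jaw": 0},
  {"tx": 0, "ty": 0, "tz": 0, "wx": 0, "wy": 0, "wz": 0, "jaw": 0},
])

```text
time: 3.45
tool_pos: [429.9, -290.6, 137.7]
tcp_rot: [1.569, 1.565, 2.394]
contact_force: [0.5, -0.5, -0.2]
grip_width: 45.8
```

Run:
```python
from h import *
o,_=toolinfo([431,-292,73]); W=cal('wrist',o)
im=imaging.capture('wrist')
u=proj(W,'wrist',[431,-292,80]);print(u)
cv2.imwrite('pics/w3.png',im)
```

```text
pos [ 429.9 -290.6  137.7] x [-0.004  0.004 -1.   ] y [-0.734  0.679  0.006] z [0.679 0.734 0.   ] zang 0.825 F [ 0.5 -0.5 -0.2] M [ 0.03 -0.18 -0.01] w 45.8 t 3.45 q1,q6 [-0.742 -1.567]
tool-cm [ 6.47 -0.22 -0.03]
(np.float64(275.124283707737), np.float64(237.30985329516005))
```

View pics/w3.png

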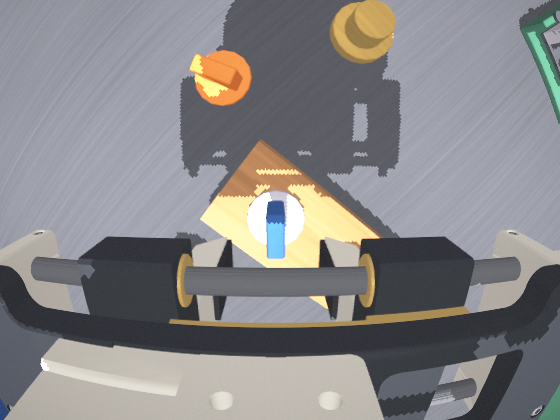

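The grip appears straight between the jaws at (276,238), matching the prediction of (275,237). Descend and close.

arm_command([
  {"tx": 2, "ty": -0.1, "tz": 0, "wx": 0, "wy": 0, "wz": 0, "jaw": 0},
  {"tx": 2, "ty": -0.1, "tz": 0, "wx": 0, "wy": 0, "wz": 0, "jaw": 0},
  {"tx": 1.5, "ty": 0, "tz": 0, "wx": 0, "wy": 0, "wz": 0, "jaw": 0},
  {"tx": 0.9, "ty": 0, "tz": 0, "wx": 0, "wy": 0, "wz": 0, "jaw": 0},
  {"tx": 0, "ty": 0, "tz": 0, "wx": 0, "wy": 0, "wz": 0, "jaw": 0},
  {"tx": 0, "ty": 0, "tz": 0, "wx": 0, "wy": 0, "wz": 0, "jaw": 0},
])

```text
time: 4.1
tool_pos: [433.0, -293.7, 77.5]
tcp_rot: [-1.605, 1.569, -0.779]
contact_force: [-0.2, -0.3, 1.3]
grip_width: 45.5
```

arm_command([
  {"tx": 0, "ty": 0, "tz": 0, "wx": 0, "wy": 0, "wz": 0, "jaw": -1},
  {"tx": 0, "ty": 0, "tz": 0, "wx": 0, "wy": 0, "wz": 0, "jaw": -1},
  {"tx": 0, "ty": 0, "tz": 0, "wx": 0, "wy": 0, "wz": 0, "jaw": -1},
  {"tx": 0, "ty": 0, "tz": 0, "wx": 0, "wy": 0, "wz": 0, "jaw": -1},
  {"tx": 0, "ty": 0, "tz": 0, "wx": 0, "wy": 0, "wz": 0, "jaw": -1},
  {"tx": 0, "ty": 0, "tz": 0, "wx": 0, "wy": 0, "wz": 0, "jaw": -1},
  {"tx": 0, "ty": 0, "tz": 0, "wx": 0, "wy": 0, "wz": 0, "jaw": -1},
  {"tx": 0, "ty": 0, "tz": 0, "wx": 0, "wy": 0, "wz": 0, "jaw": -1},
])

```text
time: 4.9
tool_pos: [432.6, -293.4, 76.8]
tcp_rot: [-1.724, 1.571, -0.898]
contact_force: [-1.1, 0.1, 2.4]
grip_width: 12.3
```

Run:
```python
from h import *
toolinfo()
```

```text
pos [ 432.6 -293.4   76.8] x [ 0. -0. -1.] y [-0.735  0.678 -0.   ] z [ 0.678  0.735 -0.   ] zang 0.826 F [-1.1  0.1  2.4] M [ 0.07 -0.21  0.  ] w 12.3 t 4.9 q1,q6 [-0.743 -1.569]
```

arm_command([
  {"tx": -1, "ty": 0, "tz": 0, "wx": 0, "wy": 0, "wz": 0, "jaw": -1},
  {"tx": -2, "ty": 0, "tz": 0, "wx": 0, "wy": 0, "wz": 0, "jaw": -1},
  {"tx": -2, "ty": 0, "tz": 0, "wx": 0, "wy": 0, "wz": 0, "jaw": -1},
  {"tx": -2, "ty": 0, "tz": 0, "wx": 0, "wy": 0, "wz": 0, "jaw": -1},
  {"tx": -2, "ty": 0, "tz": 0, "wx": 0, "wy": 0, "wz": 0, "jaw": -1},
  {"tx": 0, "ty": 0, "tz": 0, "wx": 0, "wy": 0, "wz": 0, "jaw": -1},
  {"tx": 0, "ty": 0, "tz": 0, "wx": 0, "wy": 0, "wz": 0, "jaw": -1},
])

```text
time: 5.6
tool_pos: [432.3, -293.2, 166.6]
tcp_rot: [-2.241, 1.571, -1.415]
contact_force: [-0.5, -0.3, -2.3]
grip_width: 11.9
```

Run:
```python
from h import *
o,_=toolinfo()
im=imaging.capture('wrist');cv2.imwrite('pics/w4.png',im)
o,Rt=toolinfo([515,82,170])
```

```text
pos [ 432.3 -293.2  166.6] x [ 0. -0. -1.] y [-0.735  0.678 -0.   ] z [ 0.678  0.735 -0.   ] zang 0.826 F [-0.5 -0.3 -2.3] M [ 0.05 -0.17 -0.04] w 11.9 t 5.6 q1,q6 [-0.743 -1.569]
pos [ 432.  -292.9  165.9] x [-0.001  0.001 -1.   ] y [-0.735  0.678  0.001] z [ 0.678  0.735 -0.   ] zang 0.826 F [-0.1  0.2 -2.2] M [ 0.05 -0.18 -0.01] w 12.0 t 5.65 q1,q6 [-0.743 -1.569]
tool-cm [-0.39 19.31 33.19]
```

View pics/w4.png

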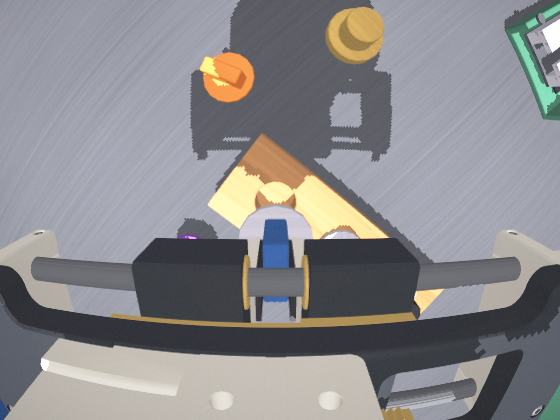

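arm_command([
  {"tx": 0, "ty": 2.4, "tz": 4.15, "wx": 0, "wy": 0, "wz": 0, "jaw": -1},
  {"tx": 0, "ty": 2.4, "tz": 4.15, "wx": 0, "wy": 0, "wz": 0, "jaw": -1},
  {"tx": 0, "ty": 2.4, "tz": 4.15, "wx": 0, "wy": 0, "wz": 0, "jaw": -1},
  {"tx": 0, "ty": 2.4, "tz": 4.15, "wx": 0, "wy": 0, "wz": 0, "jaw": -1},
  {"tx": 0, "ty": 2.4, "tz": 4.15, "wx": 0, "wy": 0, "wz": 0, "jaw": -1},
  {"tx": 0, "ty": 2.4, "tz": 4.15, "wx": 0, "wy": 0, "wz": 0, "jaw": -1},
  {"tx": 0, "ty": 2.4, "tz": 4.15, "wx": 0, "wy": 0, "wz": 0, "jaw": -1},
  {"tx": 0, "ty": 2.4, "tz": 4.15, "wx": 0, "wy": 0, "wz": 0, "jaw": -1},
  {"tx": 0, "ty": 0, "tz": 0, "wx": 0.123, "wy": 0, "wz": 0, "jaw": -1},
  {"tx": 0, "ty": 0, "tz": 0, "wx": 0.123, "wy": 0, "wz": 0, "jaw": -1},
  {"tx": 0, "ty": 0, "tz": 0, "wx": 0.123, "wy": 0, "wz": 0, "jaw": -1},
  {"tx": 0, "ty": 0, "tz": 0, "wx": 0.123, "wy": 0, "wz": 0, "jaw": -1},
  {"tx": 0, "ty": 0, "tz": 0, "wx": 0.123, "wy": 0, "wz": 0, "jaw": -1},
  {"tx": 0, "ty": 0, "tz": 0, "wx": 0.123, "wy": 0, "wz": 0, "jaw": -1},
  {"tx": 0, "ty": 0, "tz": 0, "wx": 0.123, "wy": 0, "wz": 0, "jaw": -1},
  {"tx": 0, "ty": 0, "tz": 0, "wx": 0.123, "wy": 0, "wz": 0, "jaw": -1},
  {"tx": 0, "ty": 0, "tz": 0, "wx": 0, "wy": 0, "wz": 0, "jaw": -1},
  {"tx": 0, "ty": 0, "tz": 0, "wx": 0, "wy": 0, "wz": 0, "jaw": -1},
])

```text
time: 7.45
tool_pos: [515.9, 80.8, 165.7]
tcp_rot: [-2.915, 1.569, -3.069]
contact_force: [-0.0, -0.1, -2.2]
grip_width: 11.4
```

Run:
```python
from h import *
o,_=toolinfo([516,82,170]);np.save('o2.npy',np.r_[o['tool_pos'],o['tcp_rot']])
im=imaging.capture('wrist');cv2.imwrite('pics/w5.png',im)
cv2.imwrite('pics/s5.png',imaging.capture('scene'))
```

```text
pos [515.9  80.8 165.7] x [-0.002 -0.    -1.   ] y [ 0.154  0.988 -0.   ] z [ 0.988 -0.154 -0.002] zang -0.155 F [-0.  -0.1 -2.2] M [-0.05 -0.1   0.04] w 11.4 t 7.45 q1,q6 [0.009 0.163]
tool-cm [-0.43  0.12 -0.01]
```

View pics/w5.png

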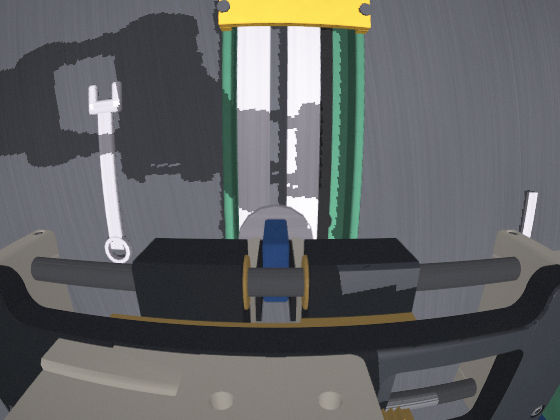

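The wrist view shows the slot as a dark band at about (282,100–200), with the yellow stop's face edge at row 26. I'll measure the slot line from the lip edges.

Run:
```python
from h import *
a=np.load('o2.npy'); W=cal('wrist',dict(tool_pos=a[:3],tcp_rot=a[3:]))
Rt=R.from_euler('xyz',a[3:]).as_matrix()
im=cv2.imread('pics/w5.png')
h=cv2.resize(im[0:240,200:390],None,fx=3,fy=2.5,interpolation=cv2.INTER_CUBIC);cv2.imwrite('pics/c5.png',h)
g=cv2.cvtColor(im,cv2.COLOR_BGR2GRAY)
for r in range(30,205,12): print(r,' '.join(str(x) for x in g[r,264:296]))
```

```text
30 241 241 241 243 240 233 178 116 113 111 111 112 112 114 114 93 65 66 66 66 63 63 67 157 230 241 242 244 244 240 240 240
42 242 242 243 244 241 232 169 114 114 111 113 113 113 113 114 96 65 65 64 63 62 66 66 151 242 242 244 245 244 242 241 242
54 243 243 244 244 243 234 164 117 115 112 114 116 117 106 67 65 66 64 60 65 66 66 65 138 243 244 245 246 246 243 243 243
66 244 245 245 245 244 232 155 121 117 117 116 116 118 109 71 66 63 64 64 67 65 64 66 167 243 245 246 247 246 243 244 245
78 245 245 245 244 245 232 149 123 118 117 118 119 120 112 87 67 67 66 67 65 66 65 65 167 239 245 247 248 246 244 244 245
90 246 246 245 245 244 232 143 122 120 117 118 119 119 122 111 65 65 65 66 64 69 65 66 189 241 246 248 248 246 244 246 247
102 246 246 246 245 245 231 136 126 123 122 120 121 122 123 113 67 68 66 64 63 65 67 69 211 245 247 248 248 247 246 247 248
114 145 145 146 141 143 130 70 66 65 64 63 66 63 65 68 66 67 66 63 64 67 65 75 200 247 247 248 249 247 246 247 249
126 144 144 140 142 142 140 124 125 126 121 126 125 123 123 118 67 68 66 65 64 62 68 75 114 140 142 141 143 140 141 142 144
138 143 139 140 141 142 139 127 125 125 124 124 123 125 123 120 66 67 68 66 64 67 65 93 196 249 248 250 250 248 248 249 244
150 142 141 138 137 139 137 128 128 128 124 126 127 127 126 119 68 66 65 64 64 65 64 107 213 249 249 250 250 249 250 250 237
162 141 139 137 137 141 133 77 66 66 65 71 111 110 104 64 63 66 66 64 65 67 64 125 237 249 250 251 250 249 251 251 241
174 142 139 135 134 137 132 74 70 103 102 101 102 96 63 64 63 66 65 64 64 62 66 87 130 136 139 136 140 138 137 138 136
186 139 137 132 135 138 133 121 127 129 127 128 129 126 101 61 65 66 62 63 63 64 64 107 218 214 209 136 136 175 252 252 252
198 139 139 137 135 137 131 126 127 128 126 128 126 126 118 61 62 65 64 61 62 64 64 134 251 250 251 251 251 250 239 241 251
```

View pics/c5.png

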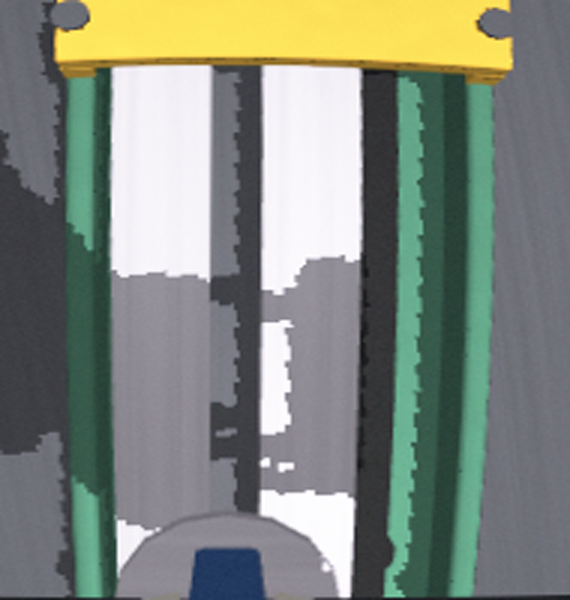

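Run:
```python
from h import *
a=np.load('o2.npy'); W=cal('wrist',dict(tool_pos=a[:3],tcp_rot=a[3:]))
Rt=R.from_euler('xyz',a[3:]).as_matrix()
im=cv2.imread('pics/w5.png'); g=cv2.cvtColor(im,cv2.COLOR_BGR2GRAY).astype(float)
L=[];Rr=[]
for r in [30,42,54,66,78,90,102]:
    def edge(c0,c1):
        s=g[r,c0:c1]; d=np.abs(np.diff(s)); i=np.arange(c0,c1-1)+.5; return (d*i).sum()/d.sum()
    l=edge(267,273); q=edge(285,290)
    P=onz(W,'wrist',(l,r),49);Q=onz(W,'wrist',(q,r),49); L.append(P);Rr.append(Q)
L=np.array(L);Q=np.array(Rr)
for t,A in (('L',L),('R',Q),('C',(L+Q)/2)):
    u,s,v=np.linalg.svd(A[:,:2]-A[:,:2].mean(0)); d=v[0]*np.sign(v[0][1])
    T=(A-a[:3])@Rt; print(t,A[:,:2].mean(0).round(1),'ang',np.arctan2(d[1],d[0]).round(4),'tool z',T[:,2].round(1),'y',T[:,1].round(0))
for uv in [(222,26),(276,27),(365,27)]:
    P=onz(W,'wrist',uv,59); print('stop',P.round(1),((P-a[:3])@Rt).round(1))
```

```text
L [528.7 193.3] ang 1.4118 tool z [-4.3 -4.4 -4.4 -4.4 -4.4 -4.5 -4.6] y [142. 132. 123. 113. 103.  94.  85.]
R [541.7 191.3] ang 1.4115 tool z [8.8 8.8 8.8 8.7 8.7 8.6 8.5] y [142. 132. 123. 113. 103.  94.  85.]
C [535.2 192.3] ang 1.4117 tool z [2.3 2.2 2.2 2.1 2.1 2.1 2. ] y [142. 132. 123. 113. 103.  94.  85.]
stop [498.5 229.1  59. ] [106.7 143.8 -39.8]
stop [537.8 220.8  59. ] [106.6 141.8   0.3]
stop [604.9 214.   59. ] [106.5 145.3  67.6]
```

arm_command([
  {"tx": 1.5, "ty": 0, "tz": 0.1, "wx": 0, "wy": 0, "wz": 0, "jaw": -1},
  {"tx": 1.5, "ty": 0, "tz": 0.09, "wx": 0.004, "wy": 0, "wz": 0, "jaw": -1},
  {"tx": 1.0, "ty": 0, "tz": 0, "wx": 0, "wy": 0, "wz": 0, "jaw": -1},
  {"tx": 0.5, "ty": 0, "tz": 0, "wx": 0, "wy": 0, "wz": 0, "jaw": -1},
  {"tx": 0, "ty": 0, "tz": 0, "wx": 0, "wy": 0, "wz": 0, "jaw": -1},
  {"tx": 0, "ty": 0, "tz": 0, "wx": 0, "wy": 0, "wz": 0, "jaw": -1},
])

```text
time: 8.15
tool_pos: [518.5, 80.6, 122.1]
tcp_rot: [0.056, 1.57, -0.106]
contact_force: [0.2, -0.2, -2.5]
grip_width: 12.0
```

Run:
```python
from h import *
o,_=toolinfo();np.save('o3.npy',np.r_[o['tool_pos'],o['tcp_rot']])
im=imaging.capture('wrist');cv2.imwrite('pics/w6.png',im)
W=cal('wrist',o)
Rt=_
h=cv2.resize(im[0:300,180:390],None,fx=2.6,fy=2,interpolation=cv2.INTER_CUBIC);cv2.imwrite('pics/c6.png',h)
g=cv2.cvtColor(im,cv2.COLOR_BGR2GRAY).astype(int)
for r in range(20,200,14): print(r,' '.join(str(x) for x in g[r,262:296]))
```

```text
pos [518.5  80.6 122.1] x [ 0.001 -0.    -1.   ] y [0.161 0.987 0.   ] z [ 0.987 -0.161  0.001] zang -0.162 F [ 0.2 -0.2 -2.5] M [-0.06 -0.06  0.03] w 12.0 t 8.15 q1,q6 [0.008 0.17 ]
20 211 129 111 110 108 107 105 108 107 110 107 71 63 61 61 61 63 59 61 62 61 100 234 234 236 238 239 238 236 232 234 235 237 241
34 222 143 109 108 109 106 104 108 112 107 108 81 61 62 59 62 61 59 60 63 60 71 236 236 237 239 239 239 236 235 235 236 238 241
48 237 116 113 111 111 106 108 109 110 110 110 109 65 64 63 62 62 61 62 63 64 69 230 237 239 241 241 242 239 237 237 238 239 242
62 232 143 114 116 112 109 110 112 112 112 114 113 77 63 61 62 63 59 62 61 63 72 222 240 241 241 242 243 241 238 239 241 242 243
76 222 133 115 115 114 113 111 114 112 115 115 113 112 65 63 61 62 62 61 64 62 71 212 240 242 243 244 244 242 238 240 242 243 244
90 223 154 118 117 115 114 113 115 116 113 115 114 114 64 62 63 63 62 63 64 64 73 198 242 242 243 244 244 242 240 242 243 244 245
104 230 162 119 119 119 116 113 116 117 117 116 117 117 65 60 67 60 63 62 61 62 92 196 243 243 244 244 245 243 241 243 244 245 245
118 242 147 69 63 63 64 61 60 63 62 65 104 103 98 64 63 62 62 63 64 63 86 188 243 244 245 245 245 244 243 244 245 246 246
132 135 103 68 63 65 64 63 62 61 64 63 65 63 62 64 64 64 62 63 64 62 71 105 135 191 245 245 246 242 235 236 238 240 240
146 133 114 63 68 63 63 62 62 61 62 62 63 60 66 62 65 64 62 58 63 66 71 100 135 177 242 242 242 240 239 243 247 246 229
160 133 114 63 61 60 61 65 63 62 64 62 61 62 61 65 62 60 59 61 61 61 71 104 158 234 245 247 247 246 245 247 248 248 248
174 131 118 71 64 62 63 62 62 63 63 63 61 61 62 60 62 62 60 61 63 64 67 104 130 130 133 170 248 247 246 248 249 248 248
188 134 126 78 64 60 62 59 60 59 62 62 61 60 60 61 58 61 61 57 58 61 69 110 131 130 130 162 249 248 248 250 250 249 249
```

View pics/c6.png

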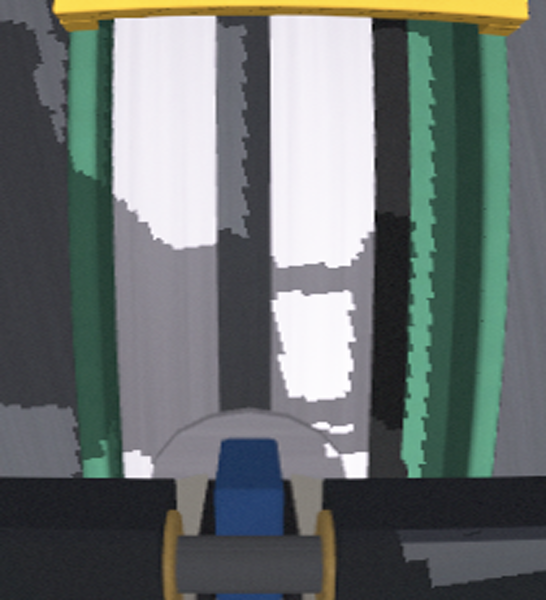

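Run:
```python
from h import *
a=np.load('o3.npy'); W=cal('wrist',dict(tool_pos=a[:3],tcp_rot=a[3:]))
Rt=R.from_euler('xyz',a[3:]).as_matrix()
im=cv2.imread('pics/w6.png').astype(int); g=im.sum(2)/3
for r in range(222,262,6):
    b=np.where((im[r,240:310,0]-im[r,240:310,2]>45))[0]+240; print(r,b.min(),b.max(),(b.min()+b.max())/2)
for r in [222,228]:
  for z,c in ((46-42.5+a[2],0),):
    pass
for r in range(90,200,14):
    def e(c0,c1):
        s=g[r,c0:c1]; lo,hi=s.min(),s.max(); d=np.abs(np.diff(s)); return (d*(np.arange(c0,c1-1)+.5)).sum()/d.sum()
    l=e(260,267);q=e(281,286); P=onz(W,'wrist',(l,r),49);Q=onz(W,'wrist',(q,r),49)
    print(r,round(l,1),round(q,1),((P-a[:3])@Rt).round(2)[1:],((Q-a[:3])@Rt).round(2)[2])
# grip top far edge in tool coords: tool x=-3.5 (z 46), y=2+15
for tx in (-3.5,): print(proj(W,'wrist',a[:3]+Rt@[tx,17,-6]),proj(W,'wrist',a[:3]+Rt@[tx,17,6]))
print(proj(W,'wrist',a[:3]+Rt@[36.5,24,0]))
```

```text
222 265 285 275.0
228 265 286 275.5
234 264 286 275.0
240 263 287 275.0
246 263 288 275.5
252 263 288 275.5
258 263 288 275.5
90 262.7 283.7 [89.61 -8.06] 5.14
104 262.8 283.6 [80.6  -8.02] 5.07
118 263.0 283.7 [71.63 -7.9 ] 5.15
132 263.0 283.7 [62.67 -7.9 ] 5.21
146 263.3 283.9 [53.69 -7.79] 5.34
160 263.3 284.0 [44.65 -7.84] 5.43
174 263.3 283.8 [35.53 -7.89] 5.38
188 263.5 283.6 [26.27 -7.81] 5.3
(np.float64(261.63522077962534), np.float64(244.45950568506439)) (np.float64(289.3217929142755), np.float64(244.47145943261611))
(np.float64(275.4779610182329), np.float64(205.52425530166917))
```

arm_command([
  {"tx": 0.3, "ty": 0, "tz": -0.12, "wx": 0, "wy": 0, "wz": 0, "jaw": -1},
  {"tx": 0.4, "ty": 0, "tz": 0, "wx": 0, "wy": 0, "wz": 0, "jaw": -1},
  {"tx": 0.1, "ty": 0, "tz": 0, "wx": 0, "wy": 0, "wz": 0, "jaw": -1},
  {"tx": 0.1, "ty": 0, "tz": 0, "wx": 0, "wy": 0, "wz": 0, "jaw": -1},
  {"tx": 0.1, "ty": 0, "tz": 0, "wx": 0, "wy": 0, "wz": 0, "jaw": -1},
  {"tx": 0.1, "ty": 0, "tz": 0, "wx": 0, "wy": 0, "wz": 0, "jaw": -1},
  {"tx": 0, "ty": 0, "tz": 0, "wx": 0, "wy": 0, "wz": 0, "jaw": -1},
  {"tx": 0, "ty": 0, "tz": 0, "wx": 0, "wy": 0, "wz": 0, "jaw": -1},
])

```text
time: 9.0
tool_pos: [517.1, 80.7, 110.7]
tcp_rot: [-0.671, 1.571, -0.833]
contact_force: [0.1, -0.4, -1.8]
grip_width: 11.8
```

```bash
python3 -c "
from h import *
toolinfo()"
```

```text
pos [517.1  80.7 110.7] x [ 0. -0. -1.] y [ 0.161  0.987 -0.   ] z [ 0.987 -0.161  0.   ] zang -0.162 F [ 0.1 -0.4 -1.8] M [ 0.02 -0.07 -0.02] w 11.8 t 9.0 q1,q6 [0.008 0.171]
```

arm_command([
  {"tx": 0.1, "ty": 0, "tz": 0, "wx": 0, "wy": 0, "wz": 0, "jaw": -1},
  {"tx": 0.1, "ty": 0, "tz": 0, "wx": 0, "wy": 0, "wz": 0, "jaw": -1},
  {"tx": 0.1, "ty": 0, "tz": 0, "wx": 0, "wy": 0, "wz": 0, "jaw": -1},
  {"tx": 0, "ty": 0, "tz": 0, "wx": 0, "wy": 0, "wz": 0, "jaw": -1},
  {"tx": 0, "ty": 0, "tz": 0, "wx": 0, "wy": 0, "wz": 0, "jaw": -1},
])

```text
time: 9.5
tool_pos: [517.0, 80.8, 107.7]
tcp_rot: [-2.236, 1.571, -2.398]
contact_force: [0.1, -0.0, -3.1]
grip_width: 11.8
```

```bash
python3 -c "
from h import *
toolinfo()"
```

```text
pos [517.   80.8 107.7] x [-0. -0. -1.] y [ 0.161  0.987 -0.   ] z [ 0.987 -0.161 -0.   ] zang -0.162 F [ 0.1 -0.  -3.1] M [-0.02 -0.08  0.  ] w 11.8 t 9.5 q1,q6 [0.008 0.171]
```

No contact force 4 mm below the rail's top, so the head is entering the slot. Continue down.

arm_command([
  {"tx": 0.15, "ty": 0, "tz": 0, "wx": 0, "wy": 0, "wz": 0, "jaw": -1},
  {"tx": 0.15, "ty": 0, "tz": 0, "wx": 0, "wy": 0, "wz": 0, "jaw": -1},
  {"tx": 0.15, "ty": 0, "tz": 0, "wx": 0, "wy": 0, "wz": 0, "jaw": -1},
  {"tx": 0.15, "ty": 0, "tz": 0, "wx": 0, "wy": 0, "wz": 0, "jaw": -1},
  {"tx": 0, "ty": 0, "tz": 0, "wx": 0, "wy": 0, "wz": 0, "jaw": -1},
  {"tx": 0, "ty": 0, "tz": 0, "wx": 0, "wy": 0, "wz": 0, "jaw": -1},
])

```text
time: 10.1
tool_pos: [517.0, 80.8, 101.6]
tcp_rot: [-2.224, 1.571, -2.386]
contact_force: [-0.1, -0.5, -2.1]
grip_width: 11.6
```

```bash
python3 -c "
from h import *
toolinfo()"
```

```text
pos [517.   80.8 101.6] x [-0. -0. -1.] y [ 0.161  0.987 -0.   ] z [ 0.987 -0.161 -0.   ] zang -0.162 F [-0.1 -0.5 -2.1] M [-0.09 -0.17 -0.02] w 11.6 t 10.1 q1,q6 [0.008 0.171]
```

arm_command([
  {"tx": 0.15, "ty": 0, "tz": 0, "wx": 0, "wy": 0, "wz": 0, "jaw": -1},
  {"tx": 0.15, "ty": 0, "tz": 0, "wx": 0, "wy": 0, "wz": 0, "jaw": -1},
  {"tx": 0.15, "ty": 0, "tz": 0, "wx": 0, "wy": 0, "wz": 0, "jaw": -1},
  {"tx": 0.15, "ty": 0, "tz": 0, "wx": 0, "wy": 0, "wz": 0, "jaw": -1},
  {"tx": 0.1, "ty": 0, "tz": 0, "wx": 0, "wy": 0, "wz": 0, "jaw": -1},
  {"tx": 0, "ty": 0, "tz": 0, "wx": 0, "wy": 0, "wz": 0, "jaw": -1},
  {"tx": 0, "ty": 0, "tz": 0, "wx": 0, "wy": 0, "wz": 0, "jaw": -1},
])

```text
time: 10.8
tool_pos: [517.1, 80.7, 94.7]
tcp_rot: [-1.39, 1.571, -1.552]
contact_force: [0.6, 1.8, -1.5]
grip_width: 11.8
```

arm_command([
  {"tx": 0.1, "ty": 0, "tz": 0, "wx": 0, "wy": 0, "wz": 0, "jaw": -1},
  {"tx": 0.1, "ty": 0, "tz": 0, "wx": 0, "wy": 0, "wz": 0, "jaw": -1},
  {"tx": 0, "ty": 0, "tz": 0, "wx": 0, "wy": 0, "wz": 0, "jaw": -1},
  {"tx": 0, "ty": 0, "tz": 0, "wx": 0, "wy": 0, "wz": 0, "jaw": -1},
])

```text
time: 11.2
tool_pos: [517.0, 80.7, 92.7]
tcp_rot: [-1.941, 1.571, -2.103]
contact_force: [-0.2, 0.5, -3.8]
grip_width: 12.1
```

```bash
python3 -c "
from h import *
toolinfo()"
```

```text
pos [517.   80.7  92.7] x [-0. -0. -1.] y [ 0.161  0.987 -0.   ] z [ 0.987 -0.161 -0.   ] zang -0.162 F [-0.2  0.5 -3.8] M [-0.01 -0.08  0.04] w 12.1 t 11.2 q1,q6 [0.008 0.171]
```

arm_command([
  {"tx": 0.1, "ty": 0, "tz": 0, "wx": 0, "wy": 0, "wz": 0, "jaw": -1},
  {"tx": 0, "ty": 0, "tz": 0, "wx": 0, "wy": 0, "wz": 0, "jaw": -1},
  {"tx": 0, "ty": 0, "tz": 0, "wx": 0, "wy": 0, "wz": 0, "jaw": -1},
])

```text
time: 11.5
tool_pos: [517.1, 80.7, 91.7]
tcp_rot: [-0.436, 1.571, -0.598]
contact_force: [-0.3, -0.4, -1.9]
grip_width: 11.8
```

arm_command([
  {"tx": 0.1, "ty": 0, "tz": 0, "wx": 0, "wy": 0, "wz": 0, "jaw": -1},
  {"tx": 0, "ty": 0, "tz": 0, "wx": 0, "wy": 0, "wz": 0, "jaw": -1},
  {"tx": 0, "ty": 0, "tz": 0, "wx": 0, "wy": 0, "wz": 0, "jaw": -1},
])

```text
time: 11.8
tool_pos: [517.2, 80.7, 90.8]
tcp_rot: [-0.102, 1.57, -0.264]
contact_force: [-0.1, -0.7, -0.0]
grip_width: 11.9
```

```bash
python3 -c "
from h import *
toolinfo()"
```

```text
pos [517.2  80.7  90.8] x [ 0. -0. -1.] y [ 0.161  0.987 -0.   ] z [ 0.987 -0.161  0.   ] zang -0.162 F [-0.1 -0.7 -0. ] M [-0.03 -0.02  0.03] w 11.9 t 11.8 q1,q6 [0.008 0.171]
```

arm_command([
  {"tx": 0.1, "ty": 0, "tz": 0, "wx": 0, "wy": 0, "wz": 0, "jaw": -1},
  {"tx": 0, "ty": 0, "tz": 0, "wx": 0, "wy": 0, "wz": 0, "jaw": -1},
  {"tx": 0, "ty": 0, "tz": 0, "wx": 0, "wy": 0, "wz": 0, "jaw": -1},
  {"tx": 0, "ty": 0, "tz": 0, "wx": 0, "wy": 0, "wz": 0, "jaw": -1},
])

```text
time: 12.2
tool_pos: [517.1, 80.7, 89.8]
tcp_rot: [-0.144, 1.57, -0.306]
contact_force: [-0.6, -0.5, 3.2]
grip_width: 11.7
```

```bash
python3 -c "
from h import *
toolinfo()
cv2.imwrite('pics/w7.png',imaging.capture('wrist'))
im=imaging.capture('scene'); cv2.imwrite('pics/s7.png',cv2.resize(im[140:240,280:440],None,fx=5,fy=5,interpolation=cv2.INTER_CUBIC))
im=imaging.capture('side'); cv2.imwrite('pics/d7.png',cv2.resize(im[200:310,130:290],None,fx=5,fy=5,interpolation=cv2.INTER_CUBIC))
"
```

```text
pos [517.1  80.7  89.8] x [ 0. -0. -1.] y [ 0.161  0.987 -0.   ] z [ 0.987 -0.161  0.   ] zang -0.162 F [-0.6 -0.5  3.2] M [-0.07  0.08  0.  ] w 11.7 t 12.2 q1,q6 [0.008 0.171]
```

View pics/s7.png

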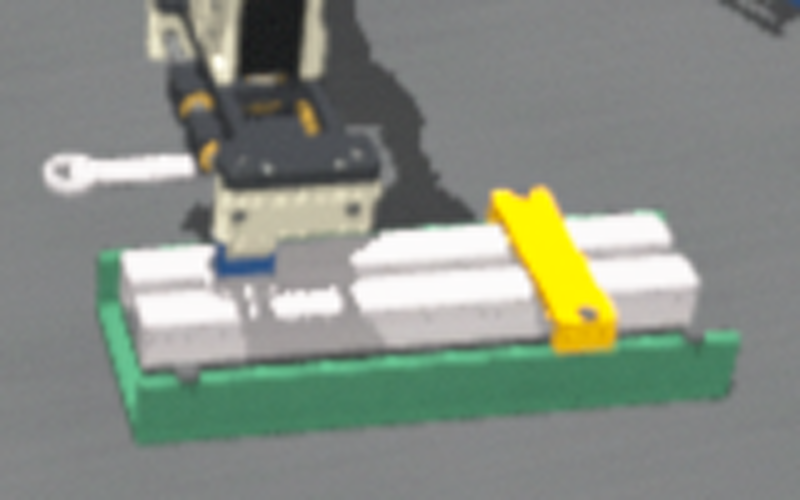

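View pics/w7.png

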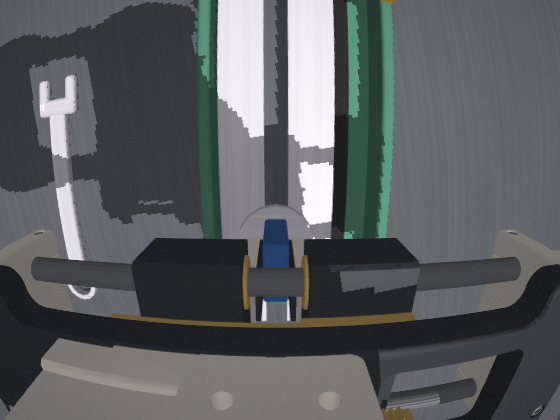

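Seated: the force rose by about 5.5 N over 2 mm below contact at TCP z ≈ 91.8. Ease off 1 mm, then make the quarter turn about the bolt's own axis in two halves.

arm_command([
  {"tx": -0.1, "ty": 0, "tz": 0, "wx": 0, "wy": 0, "wz": 0, "jaw": -1},
  {"tx": 0, "ty": 0, "tz": 0.014, "wx": -0.065, "wy": 0, "wz": 0, "jaw": -1},
  {"tx": 0, "ty": 0, "tz": 0.014, "wx": -0.065, "wy": 0, "wz": 0, "jaw": -1},
  {"tx": 0, "ty": 0, "tz": 0.014, "wx": -0.065, "wy": 0, "wz": 0, "jaw": -1},
  {"tx": 0, "ty": 0, "tz": 0.014, "wx": -0.065, "wy": 0, "wz": 0, "jaw": -1},
  {"tx": 0, "ty": 0, "tz": 0.014, "wx": -0.065, "wy": 0, "wz": 0, "jaw": -1},
  {"tx": 0, "ty": 0, "tz": 0.014, "wx": -0.065, "wy": 0, "wz": 0, "jaw": -1},
  {"tx": 0, "ty": 0, "tz": 0, "wx": 0, "wy": 0, "wz": 0, "jaw": -1},
])

```text
time: 13.15
tool_pos: [517.9, 80.8, 90.6]
tcp_rot: [-0.012, 1.571, 0.216]
contact_force: [-0.2, 0.1, 0.0]
grip_width: 11.4
```

```bash
python3 -c "
from h import *
toolinfo()"
```

```text
pos [517.9  80.8  90.6] x [ 0.  0. -1.] y [-0.227  0.974 -0.   ] z [0.974 0.227 0.   ] zang 0.229 F [-0.2  0.1  0. ] M [-0.08 -0.11 -0.02] w 11.4 t 13.15 q1,q6 [ 0.009 -0.22 ]
```

arm_command([
  {"tx": 0, "ty": 0, "tz": 0.014, "wx": -0.065, "wy": 0, "wz": 0, "jaw": -1},
  {"tx": 0, "ty": 0, "tz": 0.014, "wx": -0.065, "wy": 0, "wz": 0, "jaw": -1},
  {"tx": 0, "ty": 0, "tz": 0.014, "wx": -0.065, "wy": 0, "wz": 0, "jaw": -1},
  {"tx": 0, "ty": 0, "tz": 0.014, "wx": -0.065, "wy": 0, "wz": 0, "jaw": -1},
  {"tx": 0, "ty": 0, "tz": 0.014, "wx": -0.065, "wy": 0, "wz": 0, "jaw": -1},
  {"tx": 0, "ty": 0, "tz": 0.014, "wx": -0.065, "wy": 0, "wz": 0, "jaw": -1},
  {"tx": 0, "ty": 0, "tz": 0.014, "wx": -0.065, "wy": 0, "wz": 0, "jaw": -1},
  {"tx": 0, "ty": 0, "tz": 0.014, "wx": -0.065, "wy": 0, "wz": 0, "jaw": -1},
  {"tx": 0, "ty": 0, "tz": 0.014, "wx": -0.065, "wy": 0, "wz": 0, "jaw": -1},
  {"tx": 0, "ty": 0, "tz": 0, "wx": 0, "wy": 0, "wz": 0, "jaw": -1},
])

```text
time: 14.15
tool_pos: [519.0, 81.3, 90.6]
tcp_rot: [-1.682, 1.571, -0.87]
contact_force: [0.7, -1.0, 0.6]
grip_width: 11.8
```

```bash
python3 -c "
from h import *
toolinfo()"
```

```text
pos [519.   81.3  90.6] x [ 0. -0. -1.] y [-0.726  0.688 -0.   ] z [ 0.688  0.726 -0.   ] zang 0.812 F [ 0.7 -1.   0.6] M [ 0.01 -0.12  0.01] w 11.8 t 14.15 q1,q6 [ 0.01  -0.802]
```

arm_command([
  {"tx": 0, "ty": 0, "tz": 0.014, "wx": -0.066, "wy": 0, "wz": 0, "jaw": -1},
  {"tx": 0, "ty": 0, "tz": 0.014, "wx": -0.066, "wy": 0, "wz": 0, "jaw": -1},
  {"tx": 0, "ty": 0, "tz": 0.014, "wx": -0.066, "wy": 0, "wz": 0, "jaw": -1},
  {"tx": 0, "ty": 0, "tz": 0.014, "wx": -0.066, "wy": 0, "wz": 0, "jaw": -1},
  {"tx": 0, "ty": 0, "tz": 0.014, "wx": -0.066, "wy": 0, "wz": 0, "jaw": -1},
  {"tx": 0, "ty": 0, "tz": 0.014, "wx": -0.066, "wy": 0, "wz": 0, "jaw": -1},
  {"tx": 0, "ty": 0, "tz": 0.014, "wx": -0.066, "wy": 0, "wz": 0, "jaw": -1},
  {"tx": 0, "ty": 0, "tz": 0.014, "wx": -0.066, "wy": 0, "wz": 0, "jaw": -1},
  {"tx": 0, "ty": 0, "tz": 0.014, "wx": -0.066, "wy": 0, "wz": 0, "jaw": -1},
  {"tx": 0, "ty": 0, "tz": 0, "wx": 0, "wy": 0, "wz": 0, "jaw": -1},
  {"tx": 0, "ty": 0, "tz": 0, "wx": 0, "wy": 0, "wz": 0, "jaw": -1},
])

```text
time: 15.25
tool_pos: [519.6, 82.4, 90.7]
tcp_rot: [-2.456, 1.571, -1.052]
contact_force: [0.1, 0.9, 1.1]
grip_width: 11.9
```

```bash
python3 -c "
from h import *
o,_=toolinfo();np.save('o8.npy',np.r_[o['tool_pos'],o['tcp_rot']])
cv2.imwrite('pics/w8.png',imaging.capture('wrist'))
im=imaging.capture('side'); cv2.imwrite('pics/d8.png',cv2.resize(im[200:310,130:290],None,fx=5,fy=5,interpolation=cv2.INTER_CUBIC))
im=imaging.capture('scene'); cv2.imwrite('pics/s8.png',cv2.resize(im[140:240,280:440],None,fx=5,fy=5,interpolation=cv2.INTER_CUBIC))
"
```

```text
pos [519.6  82.4  90.7] x [ 0. -0. -1.] y [-0.986  0.166 -0.   ] z [ 0.166  0.986 -0.   ] zang 1.404 F [0.1 0.9 1.1] M [ 0.11 -0.23 -0.04] w 11.9 t 15.25 q1,q6 [ 0.012 -1.392]
```

View pics/w8.png

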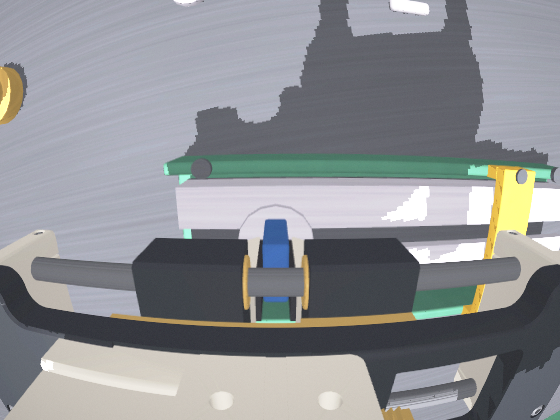

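View pics/s8.png

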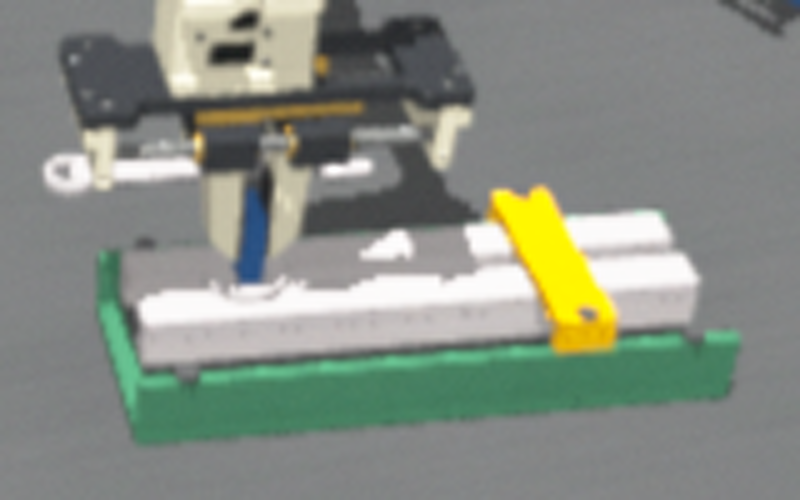

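View pics/d8.png

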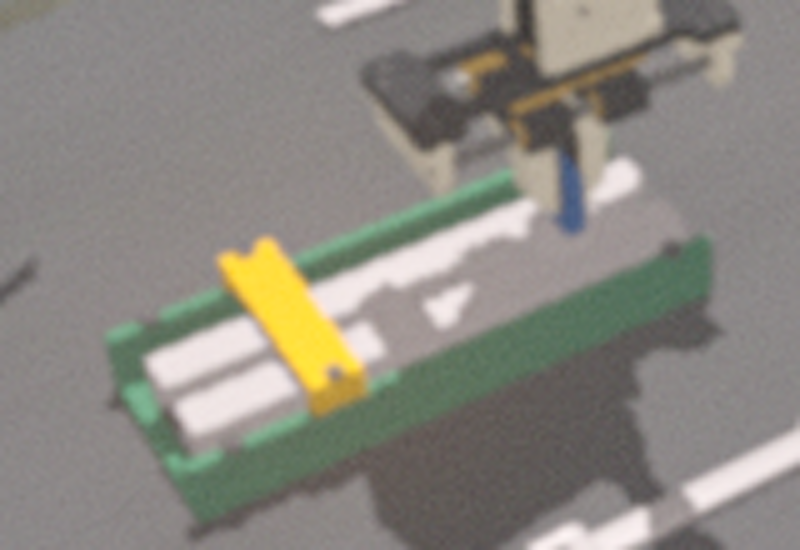

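The turn is done. The blue grip now stands across the slot with the stop ahead along tool +z. The collar should meet the stop after about 118 mm of travel. Slide 60 mm first and check.

arm_command([
  {"tx": -0.04, "ty": 0, "tz": 0.3, "wx": -0.008, "wy": 0, "wz": 0, "jaw": -1},
  {"tx": 0, "ty": 0, "tz": 0.7, "wx": 0, "wy": 0, "wz": 0, "jaw": -1},
  {"tx": 0, "ty": 0, "tz": 0.8, "wx": 0, "wy": 0, "wz": 0, "jaw": -1},
  {"tx": 0, "ty": 0, "tz": 0.8, "wx": 0, "wy": 0, "wz": 0, "jaw": -1},
  {"tx": 0, "ty": 0, "tz": 0.8, "wx": 0, "wy": 0, "wz": 0, "jaw": -1},
  {"tx": 0, "ty": 0, "tz": 0.8, "wx": 0, "wy": 0, "wz": 0, "jaw": -1},
  {"tx": 0, "ty": 0, "tz": 0.8, "wx": 0, "wy": 0, "wz": 0, "jaw": -1},
  {"tx": 0, "ty": 0, "tz": 0.6, "wx": 0, "wy": 0, "wz": 0, "jaw": -1},
  {"tx": 0, "ty": 0, "tz": 0.4, "wx": 0, "wy": 0, "wz": 0, "jaw": -1},
  {"tx": 0, "ty": 0, "tz": 0, "wx": 0, "wy": 0, "wz": 0, "jaw": -1},
  {"tx": 0, "ty": 0, "tz": 0, "wx": 0, "wy": 0, "wz": 0, "jaw": -1},
])

```text
time: 16.5
tool_pos: [528.9, 141.9, 91.1]
tcp_rot: [-0.269, 1.57, 1.146]
contact_force: [-0.7, 1.4, -0.6]
grip_width: 11.8
```

```bash
python3 -c "
from h import *
o,Rt=toolinfo()
print((o['tool_pos']-np.array([519.6,82.4,90.7]))@Rt)
cv2.imwrite('pics/w9.png',imaging.capture('wrist'))
"
```

```text
pos [528.9 141.9  91.1] x [ 0.  0. -1.] y [-0.988  0.155 -0.   ] z [0.155 0.988 0.   ] zang 1.415 F [-0.7  1.4 -0.6] M [ 0.27 -0.12 -0.04] w 11.8 t 16.5 q1,q6 [ 0.122 -1.293]
[-3.77623473e-01  4.25694498e-03  6.02767984e+01]
```

View pics/w9.png

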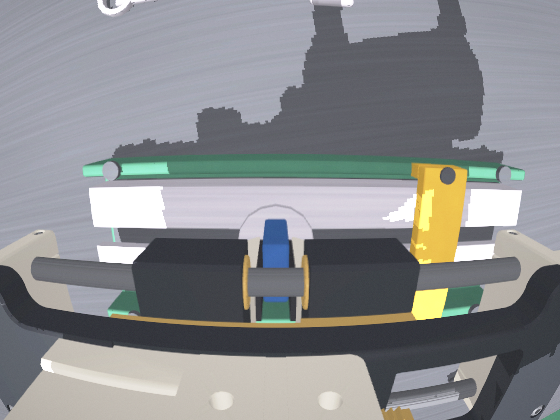

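```bash
python3 -c "
from h import *
o,Rt=toolinfo(); W=cal('wrist',o)
im=cv2.imread('pics/w9.png'); print(im[200,395:430].tolist()[::3])
for uv in [(413,200),(414,220)]:
    for z in (59,49): print(uv,z,((onz(W,'wrist',uv,z)-o['tool_pos'])@Rt).round(1))
"
```

```text
pos [528.9 141.8  91.1] x [ 0.  0. -1.] y [-0.988  0.155 -0.   ] z [0.155 0.988 0.   ] zang 1.415 F [ 1.4 -0.5 -1.3] M [ 0.29 -0.19  0.07] w 11.6 t 16.55 q1,q6 [ 0.122 -1.293]
[[223, 213, 218], [223, 212, 218], [223, 213, 217], [223, 212, 219], [255, 255, 255], [255, 255, 255], [255, 255, 255], [112, 207, 240], [78, 191, 234], [135, 255, 255], [148, 255, 255], [147, 255, 255]]
(413, 200) 59 [32.1 28.6 77.3]
(413, 200) 49 [42.1 26.2 81.9]
(414, 220) 59 [32.1 16.8 79.3]
(414, 220) 49 [42.1 13.7 84.1]
```

arm_command([
  {"tx": 0, "ty": 0, "tz": 0.3, "wx": 0.002, "wy": 0, "wz": 0, "jaw": -1},
  {"tx": 0, "ty": 0, "tz": 0.7, "wx": 0, "wy": 0, "wz": 0, "jaw": -1},
  {"tx": 0, "ty": 0, "tz": 0.8, "wx": 0, "wy": 0, "wz": 0, "jaw": -1},
  {"tx": 0, "ty": 0, "tz": 0.8, "wx": 0, "wy": 0, "wz": 0, "jaw": -1},
  {"tx": 0, "ty": 0, "tz": 0.8, "wx": 0, "wy": 0, "wz": 0, "jaw": -1},
  {"tx": 0, "ty": 0, "tz": 0.7, "wx": 0, "wy": 0, "wz": 0, "jaw": -1},
  {"tx": 0, "ty": 0, "tz": 0.5, "wx": 0, "wy": 0, "wz": 0, "jaw": -1},
  {"tx": 0, "ty": 0, "tz": 0.3, "wx": 0, "wy": 0, "wz": 0, "jaw": -1},
  {"tx": 0, "ty": 0, "tz": 0.1, "wx": 0, "wy": 0, "wz": 0, "jaw": -1},
  {"tx": 0, "ty": 0, "tz": 0, "wx": 0, "wy": 0, "wz": 0, "jaw": -1},
  {"tx": 0, "ty": 0, "tz": 0, "wx": 0, "wy": 0, "wz": 0, "jaw": -1},
])

```text
time: 17.65
tool_pos: [536.8, 191.2, 91.1]
tcp_rot: [-0.153, 1.57, 1.259]
contact_force: [-0.3, 1.2, -0.7]
grip_width: 11.3
```

```bash
python3 -c "
from h import *
o,Rt=toolinfo()
print((o['tool_pos']-np.array([519.6,82.4,90.7]))@Rt)
W=cal('wrist',o)
im=imaging.capture('wrist');cv2.imwrite('pics/w10.png',im)
cv2.imwrite('pics/c10.png',cv2.resize(im[150:320,240:400],None,fx=4,fy=3.5,interpolation=cv2.INTER_CUBIC))
"
```

```text
pos [536.8 191.2  91.1] x [ 0.  0. -1.] y [-0.988  0.157 -0.   ] z [0.157 0.988 0.   ] zang 1.413 F [-0.3  1.2 -0.7] M [ 0.32 -0.19  0.  ] w 11.3 t 17.65 q1,q6 [ 0.208 -1.205]
[ -0.36883061   0.16636433 110.17062253]
```

View pics/c10.png

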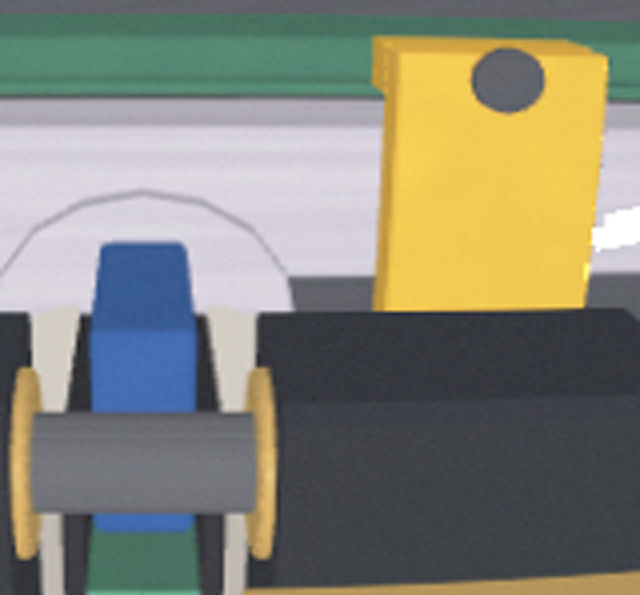

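arm_command([
  {"tx": 0, "ty": 0, "tz": 0.15, "wx": 0, "wy": 0, "wz": 0, "jaw": -1},
  {"tx": 0, "ty": 0, "tz": 0.15, "wx": 0, "wy": 0, "wz": 0, "jaw": -1},
  {"tx": 0, "ty": 0, "tz": 0.1, "wx": 0, "wy": 0, "wz": 0, "jaw": -1},
  {"tx": 0, "ty": 0, "tz": 0.1, "wx": 0, "wy": 0, "wz": 0, "jaw": -1},
  {"tx": 0, "ty": 0, "tz": 0, "wx": 0, "wy": 0, "wz": 0, "jaw": -1},
  {"tx": 0, "ty": 0, "tz": 0, "wx": 0, "wy": 0, "wz": 0, "jaw": -1},
])

```text
time: 18.3
tool_pos: [537.6, 196.1, 91.1]
tcp_rot: [-0.816, 1.571, 0.597]
contact_force: [0.2, -0.2, -0.9]
grip_width: 11.5
```

arm_command([
  {"tx": 0, "ty": 0, "tz": 0.1, "wx": 0, "wy": 0, "wz": 0, "jaw": -1},
  {"tx": 0, "ty": 0, "tz": 0, "wx": 0, "wy": 0, "wz": 0, "jaw": -1},
  {"tx": 0, "ty": 0, "tz": 0, "wx": 0, "wy": 0, "wz": 0, "jaw": -1},
])

```text
time: 18.6
tool_pos: [537.7, 197.1, 91.1]
tcp_rot: [-1.695, 1.571, -0.282]
contact_force: [-0.1, -0.1, -0.8]
grip_width: 11.4
```

arm_command([
  {"tx": 0, "ty": 0, "tz": 0.1, "wx": 0, "wy": 0, "wz": 0, "jaw": -1},
  {"tx": 0, "ty": 0, "tz": 0, "wx": 0, "wy": 0, "wz": 0, "jaw": -1},
  {"tx": 0, "ty": 0, "tz": 0, "wx": 0, "wy": 0, "wz": 0, "jaw": -1},
])

```text
time: 18.9
tool_pos: [537.8, 198.1, 91.1]
tcp_rot: [-0.916, 1.571, 0.497]
contact_force: [0.3, -1.0, -0.9]
grip_width: 12.0
```

arm_command([
  {"tx": 0, "ty": 0, "tz": 0.1, "wx": 0, "wy": 0, "wz": 0, "jaw": -1},
  {"tx": 0, "ty": 0, "tz": 0, "wx": 0, "wy": 0, "wz": 0, "jaw": -1},
  {"tx": 0, "ty": 0, "tz": 0, "wx": 0, "wy": 0, "wz": 0, "jaw": -1},
])

```text
time: 19.2
tool_pos: [538.0, 199.1, 91.1]
tcp_rot: [-0.813, 1.571, 0.6]
contact_force: [0.1, -0.8, 0.5]
grip_width: 11.5
```

```bash
python3 -c "
from h import *
o,Rt=toolinfo()
im=imaging.capture('wrist');cv2.imwrite('pics/w11.png',im)
cv2.imwrite('pics/c11.png',cv2.resize(im[150:320,240:400],None,fx=4,fy=3.5,interpolation=cv2.INTER_CUBIC))
"
```

```text
pos [538.  199.1  91.1] x [ 0.  0. -1.] y [-0.988  0.157 -0.   ] z [0.157 0.988 0.   ] zang 1.413 F [ 0.1 -0.8  0.5] M [ 0.   -0.12 -0.  ] w 11.5 t 19.2 q1,q6 [ 0.221 -1.192]
```

View pics/c11.png

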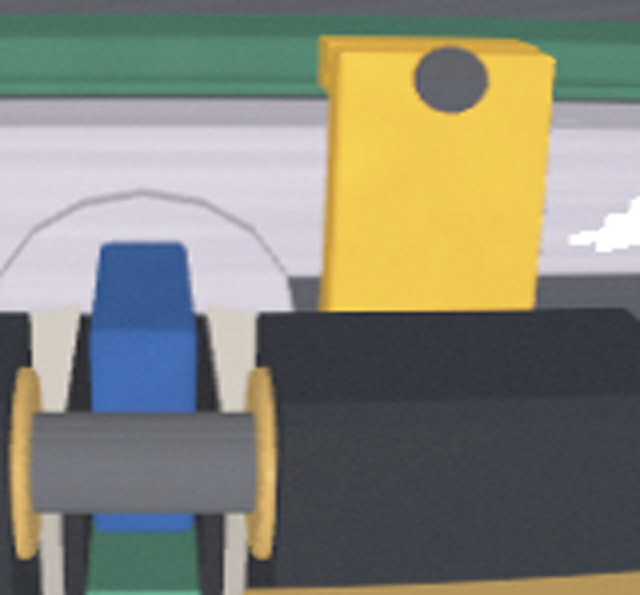

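arm_command([
  {"tx": 0, "ty": 0, "tz": 0.1, "wx": 0, "wy": 0, "wz": 0, "jaw": -1},
  {"tx": 0, "ty": 0, "tz": 0, "wx": 0, "wy": 0, "wz": 0, "jaw": -1},
  {"tx": 0, "ty": 0, "tz": 0, "wx": 0, "wy": 0, "wz": 0, "jaw": -1},
])

```text
time: 19.55
tool_pos: [538.2, 200.0, 91.1]
tcp_rot: [-1.479, 1.571, -0.066]
contact_force: [-0.5, -0.2, 0.2]
grip_width: 11.8
```

arm_command([
  {"tx": 0, "ty": 0, "tz": 0.1, "wx": 0, "wy": 0, "wz": 0, "jaw": -1},
  {"tx": 0, "ty": 0, "tz": 0, "wx": 0, "wy": 0, "wz": 0, "jaw": -1},
  {"tx": 0, "ty": 0, "tz": 0, "wx": 0, "wy": 0, "wz": 0, "jaw": -1},
])

```text
time: 19.85
tool_pos: [538.3, 201.0, 91.1]
tcp_rot: [-0.642, 1.571, 0.771]
contact_force: [-0.2, -0.4, -0.9]
grip_width: 11.9
```

arm_command([
  {"tx": 0, "ty": 0, "tz": 0.05, "wx": 0, "wy": 0, "wz": 0, "jaw": -1},
  {"tx": 0, "ty": 0, "tz": 0, "wx": 0, "wy": 0, "wz": 0, "jaw": -1},
  {"tx": 0, "ty": 0, "tz": 0, "wx": 0, "wy": 0, "wz": 0, "jaw": -1},
])

```text
time: 20.15
tool_pos: [538.4, 201.4, 91.1]
tcp_rot: [-3.085, 1.571, -1.672]
contact_force: [-0.5, 0.2, -0.2]
grip_width: 11.8
```

arm_command([
  {"tx": 0, "ty": 0, "tz": 0.05, "wx": 0, "wy": 0, "wz": 0, "jaw": -1},
  {"tx": 0, "ty": 0, "tz": 0, "wx": 0, "wy": 0, "wz": 0, "jaw": -1},
  {"tx": 0, "ty": 0, "tz": 0, "wx": 0, "wy": 0, "wz": 0, "jaw": -1},
])

```text
time: 20.45
tool_pos: [538.5, 202.0, 91.1]
tcp_rot: [-3.052, 1.571, -1.639]
contact_force: [-0.8, -0.7, 0.1]
grip_width: 11.6
```

arm_command([
  {"tx": 0, "ty": 0, "tz": 0.05, "wx": 0, "wy": 0, "wz": 0, "jaw": -1},
  {"tx": 0, "ty": 0, "tz": 0, "wx": 0, "wy": 0, "wz": 0, "jaw": -1},
  {"tx": 0, "ty": 0, "tz": 0, "wx": 0, "wy": 0, "wz": 0, "jaw": -1},
])

```text
time: 20.75
tool_pos: [538.6, 202.5, 91.1]
tcp_rot: [-2.931, 1.571, -1.518]
contact_force: [0.4, -0.8, -1.4]
grip_width: 11.7
```

arm_command([
  {"tx": 0, "ty": 0, "tz": 0.05, "wx": 0, "wy": 0, "wz": 0, "jaw": -1},
  {"tx": 0, "ty": 0, "tz": 0, "wx": 0, "wy": 0, "wz": 0, "jaw": -1},
  {"tx": 0, "ty": 0, "tz": 0, "wx": 0, "wy": 0, "wz": 0, "jaw": -1},
])

```text
time: 21.05
tool_pos: [538.6, 202.8, 91.1]
tcp_rot: [2.893, 1.571, -1.978]
contact_force: [-0.2, -1.6, 0.1]
grip_width: 11.8
```

```bash
python3 -c "
from h import *
o,Rt=toolinfo()
im=imaging.capture('wrist');cv2.imwrite('pics/w12.png',im)
cv2.imwrite('pics/c12.png',cv2.resize(im[150:320,240:400],None,fx=4,fy=3.5,interpolation=cv2.INTER_CUBIC))
"
```

```text
pos [538.6 202.8  91.1] x [-0. -0. -1.] y [-0.988  0.157  0.   ] z [ 0.157  0.988 -0.   ] zang 1.413 F [-0.2 -1.6  0.1] M [-0.28 -0.09  0.02] w 11.8 t 21.05 q1,q6 [ 0.227 -1.186]
```

View pics/c12.png

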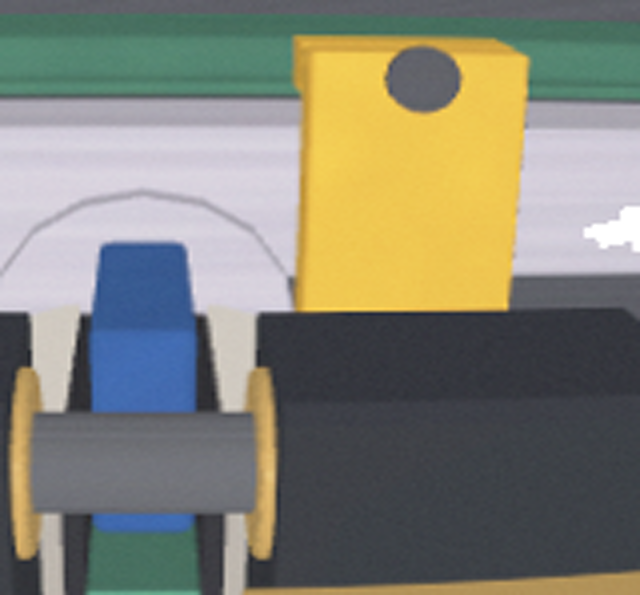

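arm_command([
  {"tx": 0, "ty": 0, "tz": 0.05, "wx": 0, "wy": 0, "wz": 0, "jaw": -1},
  {"tx": 0, "ty": 0, "tz": 0, "wx": 0, "wy": 0, "wz": 0, "jaw": -1},
  {"tx": 0, "ty": 0, "tz": 0, "wx": 0, "wy": 0, "wz": 0, "jaw": -1},
])

```text
time: 21.4
tool_pos: [538.6, 202.9, 91.1]
tcp_rot: [2.913, 1.57, -1.957]
contact_force: [-0.9, -5.4, 0.6]
grip_width: 11.6
```

```bash
python3 -c "
from h import *
o,Rt=toolinfo()
"
```

```text
pos [538.6 202.9  91.1] x [-0.    -0.001 -1.   ] y [-0.988  0.157  0.   ] z [ 0.157  0.988 -0.001] zang 1.413 F [-0.9 -5.4  0.6] M [-0.87 -0.01 -0.02] w 11.6 t 21.4 q1,q6 [ 0.228 -1.185]
```

Contact with the stop is confirmed (5.4 N, and the arm no longer advances). Relieve it slightly, open a little, and look.

arm_command([
  {"tx": 0, "ty": 0, "tz": -0.06, "wx": 0, "wy": 0, "wz": 0, "jaw": -1},
  {"tx": 0, "ty": 0, "tz": 0, "wx": 0, "wy": 0, "wz": 0, "jaw": -1},
  {"tx": 0, "ty": 0, "tz": 0, "wx": 0, "wy": 0, "wz": 0, "jaw": -0.6},
  {"tx": 0, "ty": 0, "tz": 0, "wx": 0, "wy": 0, "wz": 0, "jaw": -0.4},
  {"tx": 0, "ty": 0, "tz": 0, "wx": 0, "wy": 0, "wz": 0, "jaw": -0.3},
  {"tx": 0, "ty": 0, "tz": 0, "wx": 0, "wy": 0, "wz": 0, "jaw": -0.3},
  {"tx": 0, "ty": 0, "tz": 0, "wx": 0, "wy": 0, "wz": 0, "jaw": -0.3},
])

```text
time: 22.1
tool_pos: [538.6, 203.0, 91.1]
tcp_rot: [-0.751, 1.571, 0.662]
contact_force: [0.9, 0.1, 0.6]
grip_width: 32.3
```

```bash
python3 -c "
from h import *
o,Rt=toolinfo()
im=imaging.capture('wrist');cv2.imwrite('pics/w13.png',im)
cv2.imwrite('pics/c13.png',cv2.resize(im[150:320,220:400],None,fx=4,fy=3.5,interpolation=cv2.INTER_CUBIC))
"
```

```text
pos [538.6 203.   91.1] x [ 0.  0. -1.] y [-0.988  0.157 -0.   ] z [0.157 0.988 0.   ] zang 1.413 F [0.9 0.1 0.6] M [ 0.09 -0.19  0.03] w 32.3 t 22.1 q1,q6 [ 0.227 -1.186]
```

View pics/c13.png

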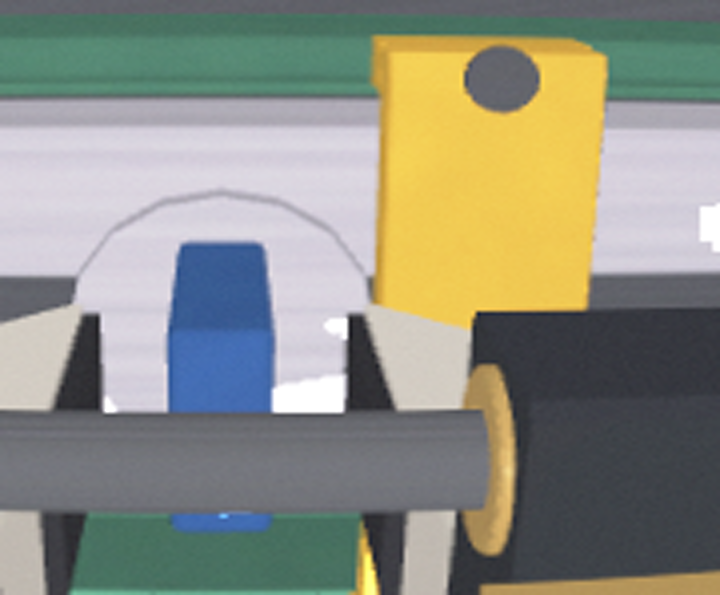

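The bolt stands free between the open jaws, with its collar at the stop. Retract straight up.

arm_command([
  {"tx": -0.5, "ty": 0, "tz": 0, "wx": 0, "wy": 0, "wz": 0, "jaw": -0.3},
  {"tx": -1, "ty": 0, "tz": 0, "wx": 0, "wy": 0, "wz": 0, "jaw": -0.3},
  {"tx": -2, "ty": 0, "tz": 0, "wx": 0, "wy": 0, "wz": 0, "jaw": -0.3},
  {"tx": -2, "ty": 0, "tz": 0, "wx": 0, "wy": 0, "wz": 0, "jaw": -0.3},
  {"tx": -3, "ty": 0, "tz": 0, "wx": 0, "wy": 0, "wz": 0, "jaw": -0.3},
  {"tx": -3, "ty": 0, "tz": 0, "wx": 0, "wy": 0, "wz": 0, "jaw": -0.3},
  {"tx": -2, "ty": 0, "tz": 0, "wx": 0, "wy": 0, "wz": 0, "jaw": -0.3},
  {"tx": 0, "ty": 0, "tz": 0, "wx": 0, "wy": 0, "wz": 0, "jaw": -0.3},
  {"tx": 0, "ty": 0, "tz": 0, "wx": 0, "wy": 0, "wz": 0, "jaw": -0.3},
])

```text
time: 23.05
tool_pos: [538.5, 202.8, 226.5]
tcp_rot: [-1.294, 1.57, 0.12]
contact_force: [-0.7, -0.2, 0.7]
grip_width: 31.9
```

```bash
python3 -c "
from h import *
o,Rt=toolinfo();np.save('o14.npy',np.r_[o['tool_pos'],o['tcp_rot']])
im=imaging.capture('wrist');cv2.imwrite('pics/w14.png',im)
im=imaging.capture('scene'); cv2.imwrite('pics/s14.png',im);cv2.imwrite('pics/s14c.png',cv2.resize(im[140:240,280:440],None,fx=5,fy=5,interpolation=cv2.INTER_CUBIC))
"
```

```text
pos [538.5 202.8 226.5] x [ 0.001  0.    -1.   ] y [-0.988  0.157 -0.001] z [0.157 0.988 0.   ] zang 1.413 F [-0.7 -0.2  0.7] M [ 0.06 -0.15  0.04] w 31.9 t 23.05 q1,q6 [ 0.227 -1.186]
```

View pics/w14.png

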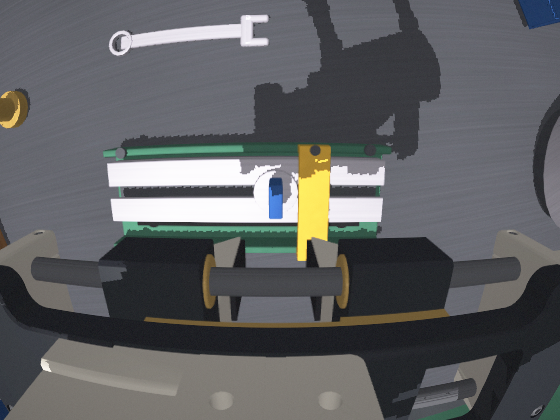

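View pics/s14c.png

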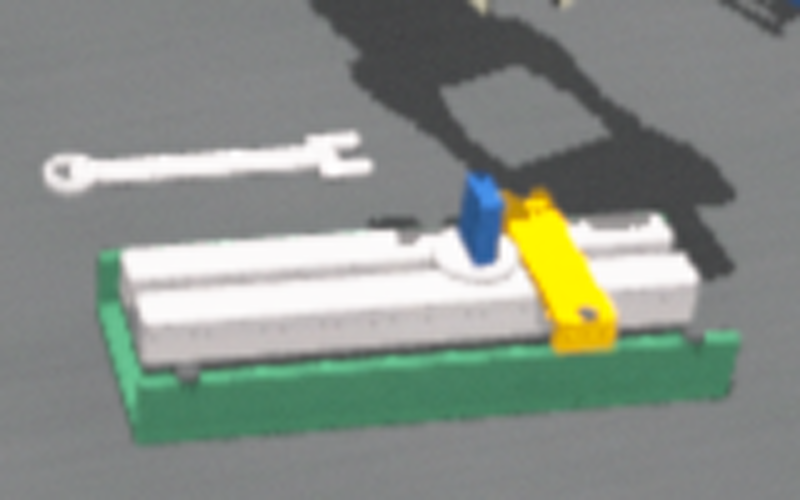

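```bash
python3 -c "
from h import *
a=np.load('o14.npy'); W=cal('wrist',dict(tool_pos=a[:3],tcp_rot=a[3:])); Rt=R.from_euler('xyz',a[3:]).as_matrix()
im=cv2.imread('pics/w14.png')
cv2.imwrite('pics/c14.png',cv2.resize(im[140:240,230:340],None,fx=6,fy=6,interpolation=cv2.INTER_CUBIC))
i=im.astype(int);m=((i[...,0]-i[...,2]>60)).astype(np.uint8);m[:170]=0;m[225:]=0;m[:,:255]=0;m[:,300:]=0
c=max(cv2.findContours(m,0,1)[0],key=cv2.contourArea);P=np.array([onz(W,'wrist',p,95)[:2] for p in c.reshape(-1,2)],np.float32)
r=cv2.minAreaRect(P);b=cv2.boxPoints(r);print(r,[np.arctan2(*(b[k+1]-b[k])[::-1]) for k in (0,1)])
"
```

```text
((535.1821899414062, 203.46209716796875), (10.988190650939941, 30.46223258972168), 80.70812225341797) [np.float32(-0.1621739), np.float32(1.4086251)]
```

View pics/c14.png

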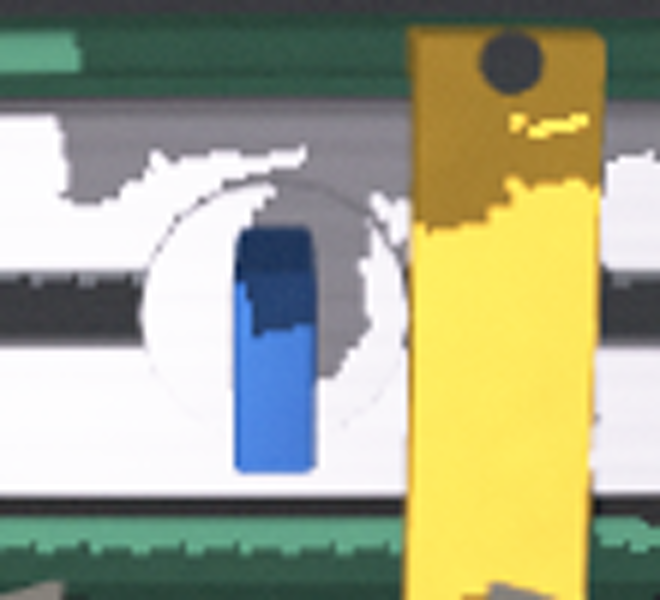

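The collar touches the stop face (crop column ~408). The grip lies across the slot to within about 0.01 rad and stands upright. Handing in.

```bash
python3 -c "
from plant import bot
print(bot.close_job())"
```

```text
the job is handed in; nothing more can be done
None
```

The blue T-bolt is in the T-slot rail, turned across the slot, and standing upright with its collar against the yellow stop. I handed the job in at about 23 s of the 61 s allowed; it reports no verdict.

- **Insertion:** I lifted the bolt out of the rack, lined its head up with the slot using the wrist camera, and lowered it about 140 mm from the stop. The head went in without touching the lips. The collar met the rail at the expected height, and I pressed about 5.5 N to confirm it was seated.
- **Turn and slide:** I eased off 1 mm, turned the bolt a quarter turn about its own axis, and slid it about 121 mm until the collar met the stop at about 5.4 N. Then I eased that off, opened the jaws and went straight up.
- **Last checks:** The pictures show the collar touching the stop face and the grip upright. The grip is within about 0.01 rad of square across the slot, and the gripper is clear of everything.
- **Disagreements:** The first wrist-camera estimate of the slot's position was about 1 mm off, or the arm overshot by about that; I corrected it from a closer picture before insertion. At the grasp the arm stopped about 3 mm higher than I commanded, which did no harm. I did not measure the other objects again at the end; the wrench and brass part looked in place in the last pictures, and nothing touched the rest.

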